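# Clear the jig and push a spacer plate over the lip into its pocket

### The arm

A 6-joint arm with a two-finger parallel gripper is mounted at the origin on the work surface. World frame = base frame: x ahead of the robot, y to its left, z up, the work surface at z = 0. Lengths are in m, angles in rad, forces in N, time in s.
With the tool pointing down it reaches from about 0.3 to 0.85 m from the base axis. Payload 4.2 kg.
Tool frame: the origin (TCP) lies midway between the tips of the shut fingers; the grasp point (between the pads) lies 19 mm behind it; z points along the fingers, y is the direction in which the jaws open and shut (so a half turn about z gives the same grasp; the last joint's range is limited). The gripper opens to 91 mm and grips with 3 to 60 N. Pads are 32 mm wide; open, the fingers measure 118 mm over their backs; the gripper's body (76 mm by 178 mm) begins 60 mm behind the grasp point.
Start: joints at [-1.148, 0.32, 1.565, -0, 1.257, -0.02], TCP at [0.246, -0.52, 0.214] pointing down, gripper open.
Joint ranges: [-3.11, 3.11], [-0.84, 2.01], [0.21, 2.61], [-1.34, 4.49], [0.05, 2.63], [-2.56, 2.56]. Speed limits (rad/s): [2.57, 2.57, 3.14, 3.14, 3.14, 3.14].

### API

Orientations are given as a unit quaternion [w, x, y, z].
In Python, from plant import robot gives the robot as it stands.
- The arm moves only by the tool arm_command, never from a script. Its arguments are lists of equal length, an entry for each row: "delta_pos": the shift along the tool's x, y, z in units of 40 mm (1.0 is 40 mm), a list of three; "delta_rot": the turn, a rotation vector about the tool's x, y, z in units of 6 degrees (1.0 is 6 degrees), a list of three; "fingers": the finger opening in mm, from 0 to 91.2. In form: {"delta_pos": [[dx, dy, dz], ...], "delta_rot": [[ax, ay, az], ...], "fingers": [fingers, ...]}. A call has 1 to 8 rows; each row shifts and turns the commanded pose from where the row before left it, along the tool's axes as they then stand; what a row does not reach is not made up. A row lasts 1/12 s, in which the tool goes at most 41.7 mm and 7.16 degrees, less where a joint would pass 70% of its speed; a pose out of reach is approached as far as the arm can. A call is refused whole if a number of a shift passes 1 or a number of a turn 1, either way. A call with a gripper value outside its range is refused whole. The fingers move at their own pace and stop on an object; "force" is the grip in N (left out, the last holds). Time passes only in rows, so rows that do not move let the fingers close. It gives the time, the measured TCP pose, the force and the opening at its end, in the units of the state.
- robot.get_obs(): the state, without advancing time (a new reading comes with each control period).
- robot.read_camera(name): name is "scene" or "top" or "wrist"; returns a dict with "pixels" (400x640x3 uint8, blue, green, red), "camera_matrix" (3x3 intrinsics, pixels), "rvec" (rotation vector, rad) and "tvec" (3), from world to camera coordinates, as OpenCV has them; the wrist camera has in their place "mount" (4x4, takes a point from camera to tool coordinates, whose origin is the TCP and whose axes are the flange's). Camera axes: x right, y down, z forward; pixel columns grow to the right and rows downward; lengths in m; the calibration is good to about 2 mm. A picture is of the moment at which its call begins: read the wrist's pose just before it. There is no depth.
- robot.close_job(): hands the job in, once; it reports no verdict.
The state is a dict: "time_s": time; "joints": joint angles; "joint_velocities": joint speeds; "joint_efforts": joint torques, N m; "ee_pos": TCP position; "tcp_rot": TCP orientation; "ft_force": force on the tool from outside, world axes, zero at the start; "ft_torque": the same for the moment, N m; "width": finger opening in m.
Only numpy, scipy, OpenCV 4.12 (cv2) and the standard library are available. Lean on these libraries where they do the work, as an engineer would, in place of code of your own. Each camera call takes 0.05 s, during which the arm holds its last target.

### The job

Someone left a capacitor standing on the loading jig's deck: first stand it upright in the blue tray, beside the transformer. Then take the solid aluminium plate from the sloping rack (leave the window frame there), lay it flat on the clear deck in front of the steel lip, and push it over the lip under the grey beam until it drops fully into the pocket and lies flat. Do not disturb the frame, transformer, bottle or screwdriver.

Things in the scene. Friction and masses are not known exactly. Their poses are not given: they have to be found in the camera images.
- jig_deck (a point): Top-face centre of the fixed jig's black loading deck, 30 mm above the bench. Axes: x = push direction, deck to lip to pocket (roughly away from the robot), y left, z up; yaw varies. The deck is a bar 46 mm wide (y), solid down to the bench. It runs in x from -72 to +54 mm, where a ramp rises 5 mm in 13 mm to the steel lip.
- jig: The jig, of slick plastic and polished metal (friction about 0.25); origin on the bench on its centre line, 60 mm ahead (x) of jig_deck, same axes. Beside the deck's far end stand two flaring guides, 42 mm high: from x = -31 mm, inner faces 42 mm off the centre line, closing to 32.5 mm at x = +2 mm; from there straight to the far stop at x = 108 mm.
- jig_lip (a point): Top-face centre of the steel lip, 35 mm above the bench, 69.5 mm ahead (x) of jig_deck, same axes. Its flat top is 5 mm long in x (2.5 mm either way), then it falls straight 6 mm to the pocket floor.
- jig_beam (a point): Centre of the underside of the grey beam over the pocket, 70 mm above the bench, 28.5 mm ahead (x) of jig_lip, same axes. Beam 30 mm (x) x 126 mm (y) x 58 mm high, with a cap to 140 mm above the bench; posts' inner faces 49 mm off the centre line. It stops an upright gripper from following the part to the lip: the tool must lean back.
- jig_pocket (a point): Centre of the pocket's floor, 29 mm above the bench, 50.5 mm ahead (x) of jig_lip, same axes. The pocket is 96 mm long (x) and 65 mm wide (y); its side guides rise 13 mm above its floor, the far stop 12 mm, the lip 6 mm. A plate lying in it has its centre 5 mm above this point.
- plate_center (a point): Centre of the solid aluminium plate to load: 90 mm (its x) x 60 mm (its y) x 10 mm (its z), about 145 g. It starts on one of the rack's two rests (either one), tilted 32 degrees: its x runs up the slope away from the robot.
- frame_center (a point): Centre of the aluminium window frame, a bystander: same outside size and tilt as the plate but with an open window 54 x 32 mm. It starts on the rack's other rest and stays there.
- capacitor_center (a point): Centre of the grey capacitor, an upright cylinder 36 mm in diameter and 64 mm tall, 90 g, standing on the jig's deck at the start; z is its axis.
- tray: Blue open tray, fixed, 180 mm (x) x 120 mm (y), walls 4 mm thick and 26 mm high, inner floor 4 mm above the bench; origin at the centre of its underside, x and y along its sides. The transformer stands in its +x half; the -x half is free.
- transformer: Dark transformer 46 x 50 x 44 mm high, 350 g, standing in the tray's +x half; a bystander. Origin at the centre of its underside.
- rack: Blue fixed rack: base 130 mm (x) x 220 mm (y) x 12 mm, origin at its underside's centre. Two rests at y = +50 and -50 mm, 40 mm wide, 10 mm thick, sloping 32 degrees up towards +x, top face 75 mm above the bench at mid-length, foot stop 6 mm high at the lower end. Plate and frame overhang their rests by 10 mm either side, with 40 mm between them.
- bottle: White bottle, diameter 44 mm, 105 mm tall, standing on the bench; a bystander. Origin at the centre of its underside.
- screwdriver: Black-handled screwdriver 170 mm long lying on the bench, up to 26 mm high; a bystander. Origin on its underside, x along its length.
Mind the look-alikes: they are no part of the job. Leave any yellow look-alike of the part that bears capacitor_center alone. What is shaped like the part that bears plate_center but turquoise is not meant.

How it is judged:
By the outcome, as a careful person would: the job done as asked, in the order asked, and still so for the second after the job is handed in, with the robot touching nothing.
It also fails if it takes over 69 s, if anything falls off the work surface, if the arm or the gripper's body presses on something with over 40 N, if the wrist force passes 120 N, or if a joint passes its speed limit or range.

## Working session

There is one attempt and no reset: what is moved stays moved. The work goes in short steps, Python scripts to look and compute and a tool call to move; the robot and the scene stay as the last step left them, time stands still between calls to the robot, and variables do not carry over. Pictures are saved under pics/ and viewed, and the job is handed in when it is done.

Besides the shell and the picture viewer there is one more tool, called after "Call:" as a command line: name --argument value ..., lists and objects as JSON in quotes. arm_command: Moves the arm, as the interface text tells. Its arguments: {"type":"object","properties":{"delta_pos":{"type":"array"},"delta_rot":{"type":"array"},"fingers":{"type":"array"},"force":{"type":"number"}},"required":["delta_pos","delta_rot","fingers"]}

```bash
ls -la; mkdir -p pics; python3 - <<'E'
from plant import robot
import cv2
o=robot.get_obs(); print({k:(v if not hasattr(v,'round') else v) for k,v in o.items()})
for n in ["scene","top","wrist"]:
    r=robot.read_camera(n); cv2.imwrite(f"pics/{n}0.png",r["pixels"]); print(n,{k:v for k,v in r.items() if k!="pixels"})
E
```

```text
total 12
drwxr-xr-x  3 agent agent 4096 Dec  7 04:36 .
drwxr-xr-x 23 root  root  4096 Dec  7 04:36 ..
drwxr-xr-x  2 agent agent 4096 Dec  7 04:36 pics
{'time_s': 0.0, 'joints': array([-1.14799470e+00,  3.20313296e-01,  1.56566028e+00, -2.23622841e-06,
        1.25739076e+00, -1.99901766e-02]), 'joint_velocities': array([ 2.55768076e-04, -2.24772513e-04,  1.52517863e-03, -4.74224592e-04,
       -1.67948666e-03,  5.42344078e-05]), 'joint_efforts': array([-1.14808404e-04, -4.12463379e+01, -2.31975567e+01,  7.25722150e-02,
        4.55878582e-02, -1.36813055e-04]), 'ee_pos': array([ 0.2461684 , -0.51909198,  0.21311527]), 'tcp_rot': array([-8.67723002e-04,  9.75591413e-01,  2.19591916e-01, -1.78251705e-04]), 'ft_force': array([ 0.14683454,  0.65028222, -0.49627841]), 'ft_torque': array([-0.00690148,  0.03122338,  0.02545465]), 'width': 0.09100235182491948}
scene {'camera_matrix': array([[432.07662386,   0.        , 322.80182466],
       [  0.        , 432.07662386, 194.40504724],
       [  0.        ,   0.        ,   1.        ]]), 'rvec': array([ 1.3867528 ,  2.1716245 , -0.93320938]), 
[... 171 characters left out ...]
573336],
       [  0.        ,   0.        ,   1.        ]]), 'rvec': array([ 2.1148837 , -2.12802387,  0.17328399]), 'tvec': array([0.02883425, 0.51416611, 1.09189965])}
wrist {'camera_matrix': array([[328.38117395,   0.        , 323.9353045 ],
       [  0.        , 328.38117395, 193.22026481],
       [  0.        ,   0.        ,   1.        ]]), 'mount': array([[-5.75552709e-05, -9.69307830e-01, -2.45850212e-01,
         6.93644792e-02],
       [ 9.99999993e-01, -8.21107682e-05,  8.96291277e-05,
         7.17627219e-04],
       [-1.07065165e-04, -2.45850205e-01,  9.69307828e-01,
        -1.69603833e-01],
       [ 0.00000000e+00,  0.00000000e+00,  0.00000000e+00,
         1.00000000e+00]])}
```

View pics/scene0.png

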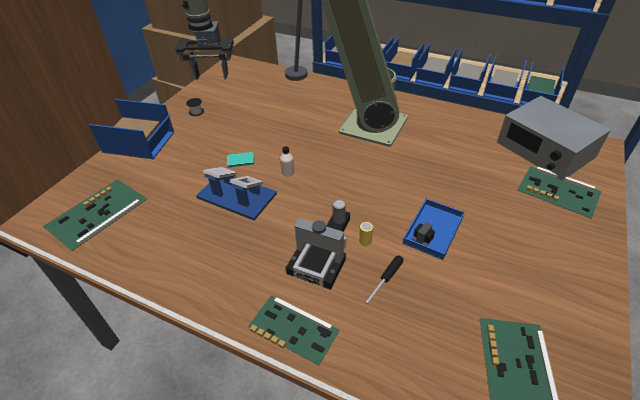

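View pics/top0.png

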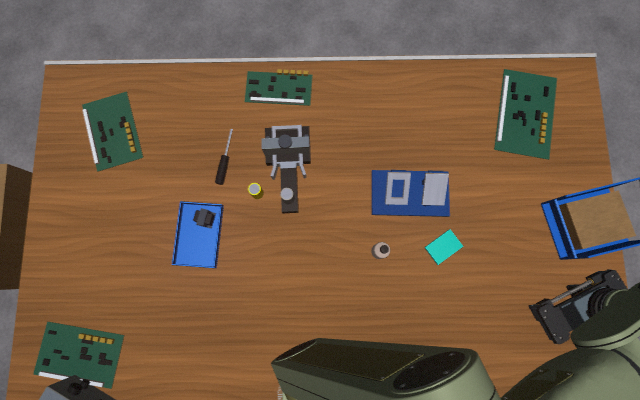

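View pics/wrist0.png

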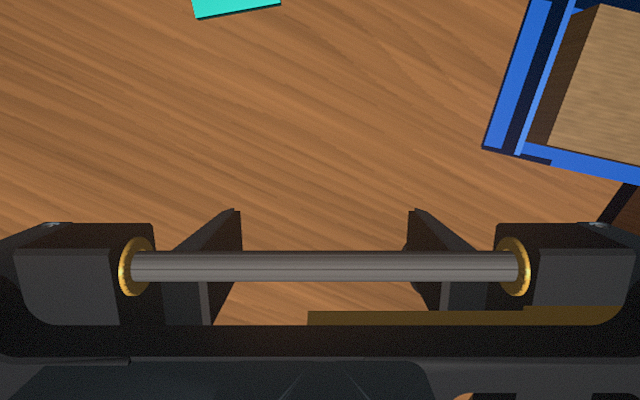

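Top view: the candidates are the grey capacitor on the deck at (288,195), with the yellow cylinder at (255,190) as its look-alike. The solid plate is on the rack at (435,188), with the window frame at (398,188) and the turquoise plate at (444,246) as look-alikes. I choose (288,195) and (435,188) and will check both in crops.

```bash
cat > h.py <<'E'
import numpy as np, cv2
from scipy.spatial.transform import Rotation as R
def cam(r,obs=None):
    K=r["camera_matrix"]
    if "rvec" in r:
        Rm=cv2.Rodrigues(np.array(r["rvec"],float))[0]; C=-Rm.T@r["tvec"]; return K,Rm.T,C
    q=obs["tcp_rot"]; Rt=R.from_quat([q[1],q[2],q[3],q[0]]).as_matrix()
    M=r["mount"]; return K,Rt@M[:3,:3],Rt@M[:3,3]+obs["ee_pos"]
def ray(c,u,v):
    K,A,C=c; d=A@np.linalg.inv(K)@np.array([u,v,1.]); return C,d
def onz(c,u,v,z):
    C,d=ray(c,u,v); return C+d*(z-C[2])/d[2]
def proj(c,p):
    K,A,C=c; q=K@(A.T@(np.array(p,float)-C)); return q[:2]/q[2]
def two(c1,p1,c2,p2):
    C1,d1=ray(c1,*p1);C2,d2=ray(c2,*p2)
    d1=d1/np.linalg.norm(d1);d2=d2/np.linalg.norm(d2)
    s=np.linalg.lstsq(np.c_[d1,-d2],C2-C1,rcond=None)[0]
    a=C1+s[0]*d1;b=C2+s[1]*d2; return (a+b)/2,np.linalg.norm(a-b)
E
python3 - <<'E'
import cv2
t=cv2.imread("pics/top0.png"); s=cv2.imread("pics/scene0.png")
cv2.imwrite("pics/c1.png",cv2.resize(t[110:225,230:330],None,fx=5,fy=5,interpolation=cv2.INTER_CUBIC))
cv2.imwrite("pics/c2.png",cv2.resize(t[155:235,360:470],None,fx=7,fy=7,interpolation=cv2.INTER_CUBIC))
cv2.imwrite("pics/c3.png",cv2.resize(t[190:280,160:240],None,fx=6,fy=6,interpolation=cv2.INTER_CUBIC))
cv2.imwrite("pics/c4.png",cv2.resize(s[190:290,270:430],None,fx=5,fy=5,interpolation=cv2.INTER_CUBIC))
cv2.imwrite("pics/c5.png",cv2.resize(s[140:220,190:310],None,fx=6,fy=6,interpolation=cv2.INTER_CUBIC))
E
```

```text
(no output)
```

View pics/c1.png

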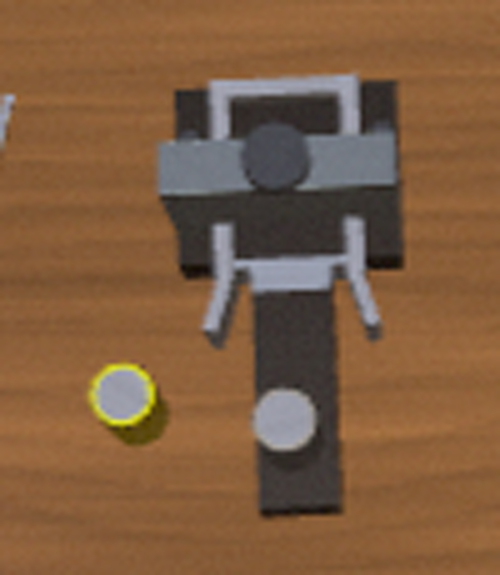

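View pics/c2.png

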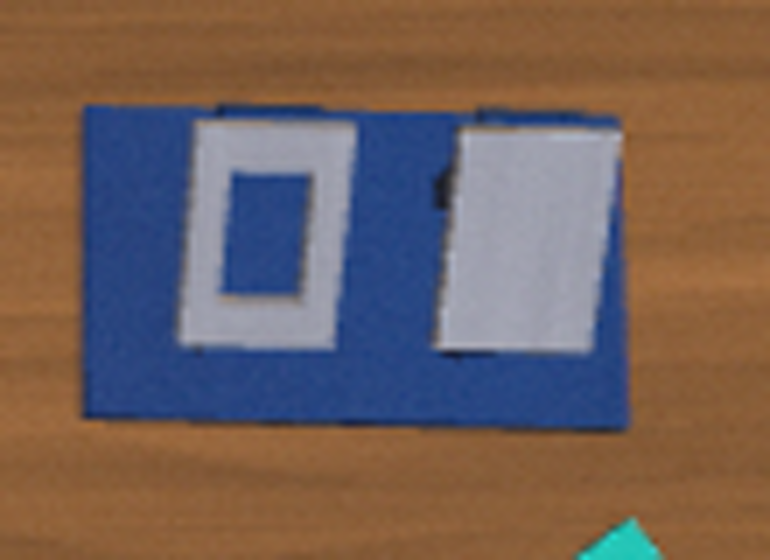

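View pics/c3.png

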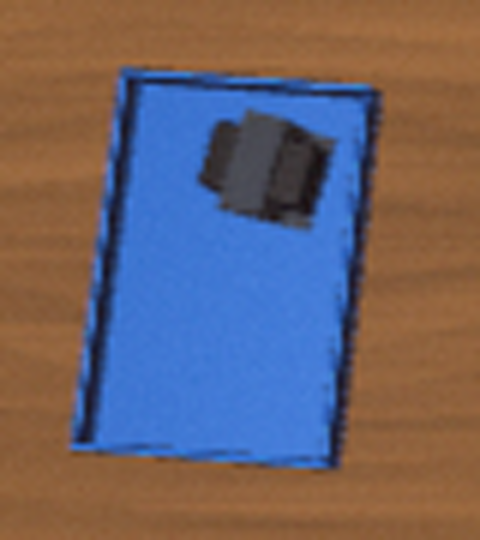

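View pics/c4.png

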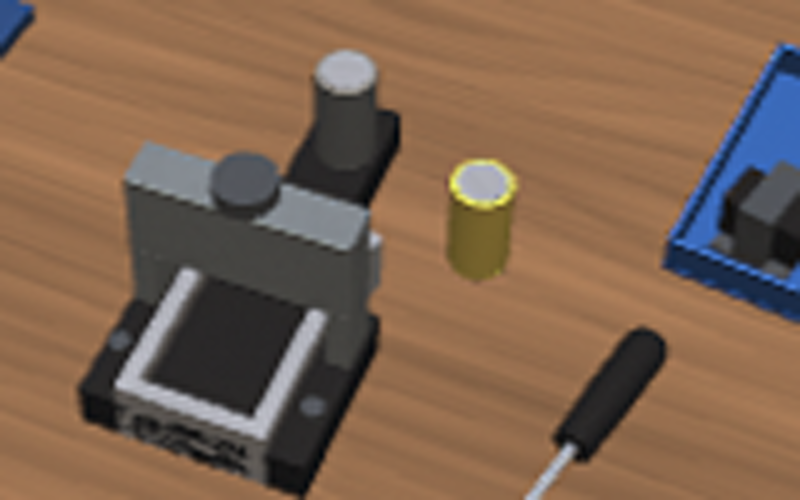

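View pics/c5.png

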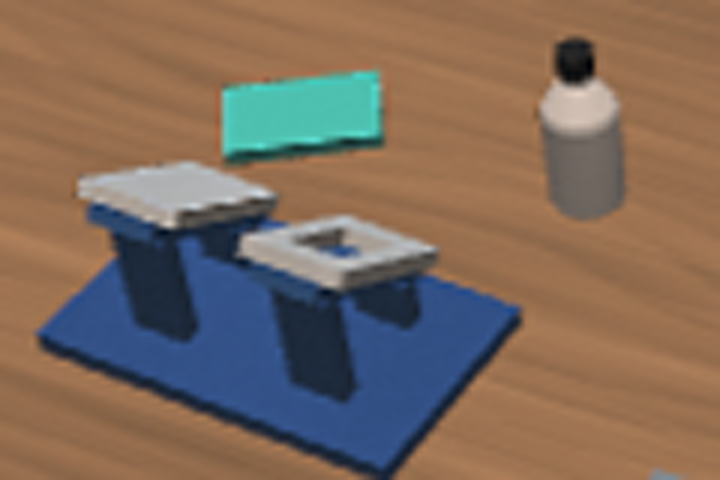

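```bash
python3 - <<'E'
from plant import robot
from h import *
import cv2
r=robot.read_camera("top");c=cam(r);im=r["pixels"]
s=robot.read_camera("scene");cs=cam(s)
print("C",c[2],cs[2])
def T(off,f,p): return ((p[0]+.5)/f-.5+off[0],(p[1]+.5)/f-.5+off[1])
o1=((230,110),5);o2=((360,155),7);o3=((160,190),6)
def P(o,p,z): return onz(c,*T(*o,p),z)
def show(n,p): print(n,np.round(p,4))
a,b=P(o1,(260,513),.03),P(o1,(341,511),.03); f1,f2=P(o1,(254,292),.031),P(o1,(334,289),.031)
show("deck near L,R",a);show("",b);show("deck far",f1);show("",f2)
d=((f1+f2)-(a+b))/2; print("yaw deck",np.degrees(np.arctan2(d[1],d[0])),"width",np.linalg.norm(a-b),"len",np.linalg.norm(d))
# far stop, outer corners z .041
for p in [(209,82),(358,75),(229,98),(340,93)]: show("stop",P(o1,p,.041))
# beam cap top? beam top corners z .128
for p in [(158,143),(396,133),(160,196),(398,183)]: show("beamtop z.128",P(o1,p,.128))
show("cap knob z.14",P(o1,(276,156),.14))
for p in [(205,330),(218,345),(381,337),(367,335),(222,224),(352,217)]: show("guide z.042",P(o1,p,.042))
show("capacitor top",P(o1,(285,419),.094))
show("yellow",P(o1,(123,395),.064))
# rack base corners z=.012
q=[P(o2,p,.012) for p in [(84,106),(620,118),(628,430),(84,416)]]
for x in q: show("rack",x)
print("rack c",np.mean(q,0)); e=q[0]-q[1]+q[3]-q[2]; print("rack y ax",np.degrees(np.arctan2(e[1],e[0])))
# tray rim z .026
q=[P(o3,p,.026) for p in [(123,68),(381,92),(338,468),(72,448)]]
for x in q: show("tray",x)
print("tray c",np.mean(q,0),np.linalg.norm(q[0]-q[1]),np.linalg.norm(q[0]-q[3]))
show("transf", P(o3,(268,168),.044))
show("bottle top",onz(c,381,248,.105))
E
```

```text
C [0.31284271 0.00925835 1.16597032] [1.30454615 0.42700053 0.95965886]
deck near L,R [0.4815 0.1066 0.03  ]
 [0.4823 0.0611 0.03  ]
deck far [0.6093 0.1109 0.031 ]
 [0.6107 0.0651 0.031 ]
yaw deck 1.8712616259033654 width 0.04556206742802615 len 0.12811697799757824
stop [0.7321 0.1371 0.041 ]
stop [0.7355 0.0509 0.041 ]
stop [0.7223 0.1254 0.041 ]
stop [0.7247 0.0613 0.041 ]
beamtop z.128 [0.666 0.154 0.128]
beamtop z.128 [0.6702 0.0275 0.128 ]
beamtop z.128 [0.6367 0.1524 0.128 ]
beamtop z.128 [0.6426 0.0266 0.128 ]
cap knob z.14 [0.6542 0.0902 0.14  ]
guide z.042 [0.5845 0.1375 0.042 ]
guide z.042 [0.5758 0.1301 0.042 ]
guide z.042 [0.5796 0.038  0.042 ]
guide z.042 [0.5809 0.0459 0.042 ]
guide z.042 [0.6466 0.1286 0.042 ]
guide z.042 [0.65   0.0543 0.042 ]
capacitor top [0.5227 0.0881 0.094 ]
yellow [0.5428 0.1798 0.064 ]
rack [ 0.6068 -0.152   0.012 ]
rack [ 0.5998 -0.3725  0.012 ]
rack [ 0.47   -0.3674  0.012 ]
rack [ 0.4772 -0.148   0.012 ]
rack c [ 0.53843784 -0.25998117  0.012     ]
rack y ax 88.13875295094556
tray [0.5166 0.3964 0.026 ]
tray [0.5042 0.2732 0.026 ]
tray [0.3289 0.2873 0.026 ]
tray [0.3387 0.4108 0.026 ]
tray c [0.42210281 0.34194688 0.026     ] 0.12378748700203138 0.17854588527848217
transf [0.4659 0.3204 0.044 ]
bottle top [ 0.3754 -0.1568  0.105 ]
```

```bash
cat >> h.py <<'E'
def tcpR(o):
    q=o["tcp_rot"]; return R.from_quat([q[1],q[2],q[3],q[0]])
def goal(yaw,lean):
    """tool x fwd along yaw (deg), z down, then leaned back by lean deg (z points forward)"""
    y=np.radians(yaw);l=np.radians(lean)
    f=np.array([np.cos(y),np.sin(y),0]);u=np.array([0,0,1.])
    z=np.sin(l)*f-np.cos(l)*u; x=np.cos(l)*f+np.sin(l)*u
    return R.from_matrix(np.c_[x,np.cross(z,x),z])
def need(o,p,Rg=None):
    A=tcpR(o); d=A.inv().apply(np.array(p)-o["ee_pos"])/.04
    rv=None if Rg is None else np.degrees((A.inv()*Rg).as_rotvec())/6
    print("d(units)",np.round(d,2),"rot(units)",None if rv is None else np.round(rv,2))
E
python3 - <<'E'
from plant import robot
from h import *
o=robot.get_obs(); need(o,o["ee_pos"],goal(2.1,0))
E
```

```text
d(units) [0. 0. 0.] rot(units) [-0.01  0.    3.88]
```

Call:
arm_command --delta_pos '[[0,0,0],[0,0,0],[0,0,0],[0,0,0]]' --delta_rot '[[0,0,0.97],[0,0,0.97],[0,0,0.97],[0,0,0.97]]' --fingers '[91,91,91,91]' --force 25

```text
time_s: 0.58
ee_pos: [0.2463, -0.5194, 0.2138]
tcp_rot: [-0.0, 1.0, 0.016, -0.0]
ft_force: [0.3, 0.3, -0.2]
width: 0.0909
```

```bash
python3 - <<'E'
from plant import robot
from h import *
o=robot.get_obs(); print(o["joints"],o["ee_pos"]); need(o,[.523,.088,.19],goal(2.1,0))
E
```

```text
[-1.14798325e+00  3.19726919e-01  1.56475265e+00  1.06364152e-05
  1.25746584e+00  3.91298118e-01] [ 0.24633211 -0.51942978  0.21380474]
d(units) [  7.39 -14.96   0.6 ] rot(units) [-0.    0.   -0.05]
```

Call:
arm_command --delta_pos '[[0.46,-0.93,0],[0.46,-0.93,0],[0.46,-0.93,0],[0.46,-0.93,0],[0.46,-0.93,0],[0.46,-0.93,0],[0.46,-0.93,0],[0.46,-0.93,0]]' --delta_rot '[[0,0,0],[0,0,0],[0,0,0],[0,0,0],[0,0,0],[0,0,0],[0,0,0],[0,0,0]]' --fingers '[91,91,91,91,91,91,91,91]'

```text
time_s: 1.25
ee_pos: [0.3829, -0.2149, 0.2141]
tcp_rot: [0.0, 1.0, 0.018, 0.0]
ft_force: [0.3, -0.4, -0.7]
width: 0.0909
```

Call:
arm_command --delta_pos '[[0.46,-0.93,0],[0.46,-0.93,0],[0.46,-0.93,0],[0.46,-0.93,0],[0.46,-0.93,0],[0.46,-0.93,0],[0.46,-0.93,0],[0,0,0]]' --delta_rot '[[0,0,0],[0,0,0],[0,0,0],[0,0,0],[0,0,0],[0,0,0],[0,0,0],[0,0,0]]' --fingers '[91,91,91,91,91,91,91,91]'

```text
time_s: 1.92
ee_pos: [0.5045, 0.0542, 0.2138]
tcp_rot: [-0.002, 1.0, 0.021, 0.001]
ft_force: [-0.0, -0.4, -0.3]
width: 0.091
```

```bash
python3 - <<'E'
from plant import robot
from h import *
o=robot.get_obs(); print(o["joints"],o["ee_pos"]); need(o,[.523,.088,.13],goal(2.1,0))
r=robot.read_camera("wrist"); cv2.imwrite("pics/w1.png",r["pixels"]); c=cam(r,o); print(proj(c,[.523,.088,.094]))
E
```

```text
[0.08232614 0.21191845 1.71614017 0.0033611  1.21087476 1.60929183] [0.50447651 0.05422426 0.21376363]
d(units) [ 0.49 -0.82  2.1 ] rot(units) [-0.03 -0.02  0.06]
[286.82183747 167.73936195]
```

View pics/w1.png

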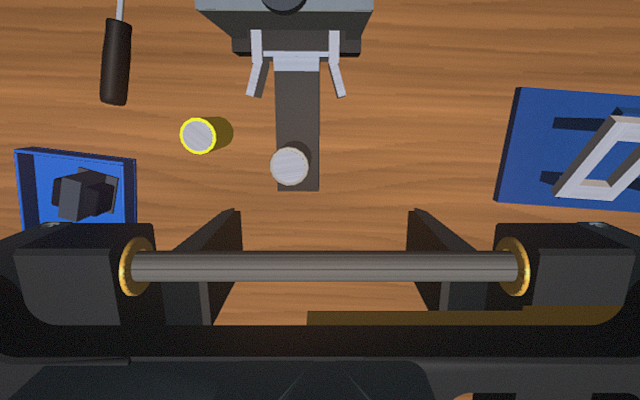

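The wrist view shows the grey capacitor top at (289,165), within 3 px of my prediction of (287,168), and the yellow one at (198,135). I'll cross-check the jig axis from this view while working out the descent.

```bash
python3 - <<'E'
from plant import robot
from h import *
o=robot.get_obs()
r={"camera_matrix":robot.read_camera("wrist")["camera_matrix"]}
rr=robot.read_camera("wrist");c=cam(rr,o)
im=rr["pixels"];cv2.imwrite("pics/c6.png",cv2.resize(im[0:200,220:400],None,fx=3,fy=3,interpolation=cv2.INTER_CUBIC))
print("cap",onz(c,289,165,.094)); need(o,[.5235,.0875,.11],goal(2.1,0))
for p,z in [((277.3,190.5),.03),((319.5,191),.03),((275,72),.031),((320,72),.031)]: print(p,onz(c,*p,z))
E
```

```text
cap [0.52372441 0.0826749  0.094     ]
d(units) [ 0.55 -0.88  2.59] rot(units) [-0.   -0.    0.05]
(277.3, 190.5) [0.48389873 0.10159972 0.03      ]
(319.5, 191) [0.4852883  0.05489516 0.03      ]
(275, 72) [0.60754438 0.10465993 0.031     ]
(320, 72) [0.60945251 0.05917238 0.031     ]
```

View pics/c6.png

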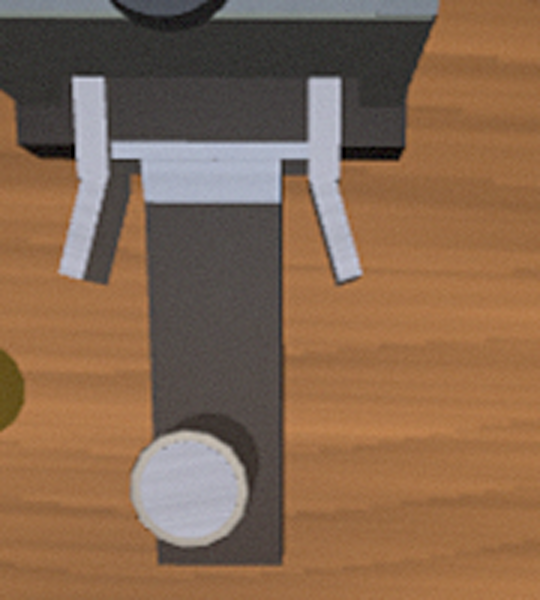

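```bash
python3 - <<'E'
from plant import robot
from h import *
o=robot.get_obs()
rr=robot.read_camera("wrist");c=cam(rr,o)
f=lambda p:((p[0]+.5)/3-.5+220,(p[1]+.5)/3-.5)
print(o["time_s"],o["ee_pos"]);print("cap",onz(c,*f((189.5,488)),.094)); 
for p,z in [((159,564),.03),((282,563),.03),((146,204),.03),((281,204),.03),((72,78),.042),((341,77),.042),((105,143),.035),((309,143),.035)]: print(p,onz(c,*f(p),z))
need(o,[.5235,.0875,.11],goal(2.1,0))
E
```

```text
2.0667 [0.50140328 0.04815477 0.21357315]
cap [0.52445682 0.08489275 0.094     ]
(159, 564) [0.48547648 0.10353828 0.03      ]
(282, 563) [0.48755195 0.0582919  0.03      ]
(146, 204) [0.61005441 0.10781706 0.03      ]
(281, 204) [0.61177671 0.06235962 0.03      ]
(72, 78) [0.64533382 0.12908857 0.042     ]
(341, 77) [0.64885194 0.0441266  0.042     ]
(105, 143) [0.62779644 0.12034402 0.035     ]
(309, 143) [0.6303297  0.05358625 0.035     ]
d(units) [ 0.59 -0.96  2.59] rot(units) [0.01 0.01 0.01]
```

Call:
arm_command --delta_pos '[[0.28,-0.47,0],[0.28,-0.47,0],[0,0,0.7],[0,0,0.7],[0,0,0.7],[0,0,0.4],[0,0,0],[0,0,0]]' --delta_rot '[[0,0,0],[0,0,0],[0,0,0],[0,0,0],[0,0,0],[0,0,0],[0,0,0],[0,0,0]]' --fingers '[91,91,91,91,91,91,91,91]'

```text
time_s: 2.78
ee_pos: [0.5224, 0.085, 0.1138]
tcp_rot: [0.0, 1.0, 0.017, -0.001]
ft_force: [-0.3, -0.7, 0.2]
width: 0.0912
```

```bash
python3 - <<'E'
from plant import robot
from h import *
o=robot.get_obs()
rr=robot.read_camera("wrist");o2=robot.get_obs();c=cam(rr,o);print(o["ee_pos"],o2["ee_pos"])
cv2.imwrite("pics/w2.png",rr["pixels"]); print(proj(c,[.5236,.0865,.094]))
need(o2,[.5236,.0865,.05],goal(2.05,0))
E
```

```text
[0.52235493 0.08500298 0.11382112] [0.52339622 0.08541519 0.11493051]
[320.7310111  225.39611731]
d(units) [ 0.   -0.03  1.62] rot(units) [ 0.   -0.01 -0.01]
```

View pics/w2.png

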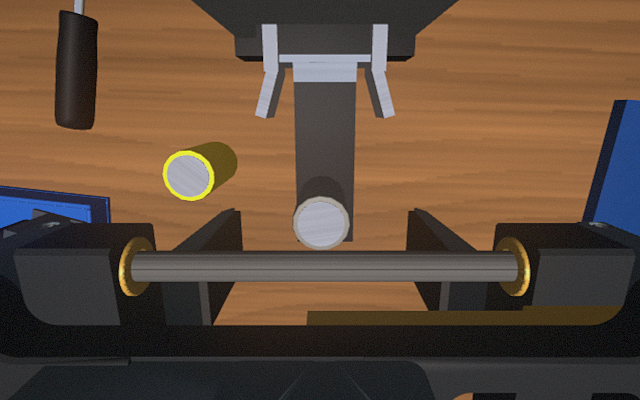

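Capacitor top is at (321,223), prediction (321,225). Descending to grasp it.

Call:
arm_command --delta_pos '[[0,0,0.6],[0,0,0.6],[0,0,0.4],[0,0,0],[0,0,0],[0,0,0],[0,0,0],[0,0,0]]' --delta_rot '[[0,0,0],[0,0,0],[0,0,0],[0,0,0],[0,0,0],[0,0,0],[0,0,0],[0,0,0]]' --fingers '[91,91,91,60,45,30,30,30]' --force 20

```text
time_s: 3.5
ee_pos: [0.5239, 0.0866, 0.0514]
tcp_rot: [-0.0, 1.0, 0.018, 0.002]
ft_force: [-0.1, 0.1, 0.8]
width: 0.0604
```

Call:
arm_command --delta_pos '[[0,0,0],[0,0,0],[0,0,0],[0,0,0]]' --delta_rot '[[0,0,0],[0,0,0],[0,0,0],[0,0,0]]' --fingers '[30,30,30,30]'

```text
time_s: 3.83
ee_pos: [0.5229, 0.0866, 0.0501]
tcp_rot: [0.0, 1.0, 0.018, 0.0]
ft_force: [0.5, -0.9, 1.5]
width: 0.0356
```

Call:
arm_command --delta_pos '[[0,0,-0.5],[0,0,-0.8],[0,0,-0.8],[0,0,-0.4],[0,0,0],[0,0,0]]' --delta_rot '[[0,0,0],[0,0,0],[0,0,0],[0,0,0],[0,0,0],[0,0,0]]' --fingers '[30,30,30,30,30,30]'

```text
time_s: 4.33
ee_pos: [0.5229, 0.0866, 0.1502]
tcp_rot: [-0.0, 1.0, 0.018, 0.001]
ft_force: [0.5, -0.7, -0.9]
width: 0.0353
```

```bash
python3 - <<'E'
from plant import robot
from h import *
o=robot.get_obs();print(o["width"],o["ee_pos"]); need(o,[.38,.345,.15],goal(-4.6,0))
E
```

```text
0.03527983101833709 [0.52290949 0.08656153 0.15017327]
d(units) [-3.33 -6.59  0.  ] rot(units) [-0.   -0.01  1.12]
```

Call:
arm_command --delta_pos '[[-0.3,-0.6,0],[-0.46,-0.9,0],[-0.46,-0.9,0],[-0.46,-0.9,0],[-0.46,-0.9,0],[-0.46,-0.9,0],[-0.46,-0.9,0],[-0.27,-0.58,0]]' --delta_rot '[[0,0,0],[0,0,0],[0,0,0],[0,0,0],[0,0,0],[0,0,0],[0,0,0],[0,0,0]]' --fingers '[30,30,30,30,30,30,30,30]'

```text
time_s: 5.0
ee_pos: [0.3769, 0.3464, 0.1477]
tcp_rot: [0.001, 1.0, 0.019, -0.002]
ft_force: [1.5, 0.2, -1.0]
width: 0.0355
```

Call:
arm_command --delta_pos '[[0,0,0],[0,0,0],[0,0,0]]' --delta_rot '[[0,0,0],[0,0,0],[0,0,0]]' --fingers '[30,30,30]'

```text
time_s: 5.25
ee_pos: [0.3796, 0.3436, 0.1483]
tcp_rot: [0.001, 1.0, 0.018, -0.001]
ft_force: [0.3, -0.4, -0.9]
width: 0.0352
```

```bash
python3 - <<'E'
from plant import robot
from h import *
o=robot.get_obs();print(o["width"],o["ee_pos"],o["joints"])
rr=robot.read_camera("wrist");cv2.imwrite("pics/w3.png",rr["pixels"])
rt=robot.read_camera("top");cv2.imwrite("pics/t3.png",cv2.resize(rt["pixels"][150:320,120:320],None,fx=4,fy=4))
need(robot.get_obs(),[.38,.345,.026],goal(2.1,0))
c=cam(rr,o); print([proj(c,p) for p in [(.5166,.3964,.026),(.5042,.2732,.026)]])
E
```

```text
0.03523720797493926 [0.37957163 0.34358915 0.14834832] [ 7.13651038e-01  2.76335720e-01  1.80467916e+00 -7.54496952e-04
  1.06410806e+00  2.24801166e+00]
d(units) [-0.   -0.05  3.08] rot(units) [ 0.02  0.01 -0.02]
[array([263.81099812,  21.19170051]), array([414.00647733,  43.91686249])]
```

View pics/w3.png

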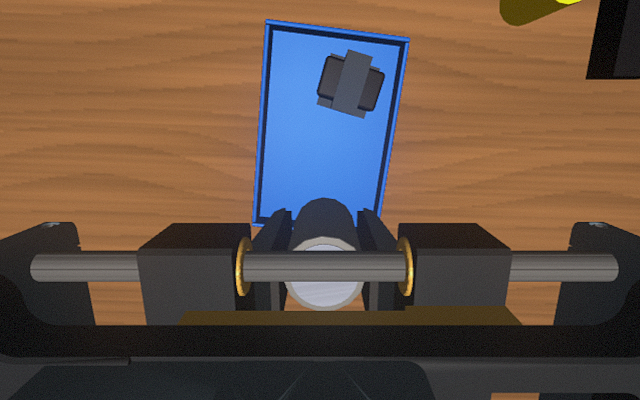

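View pics/t3.png

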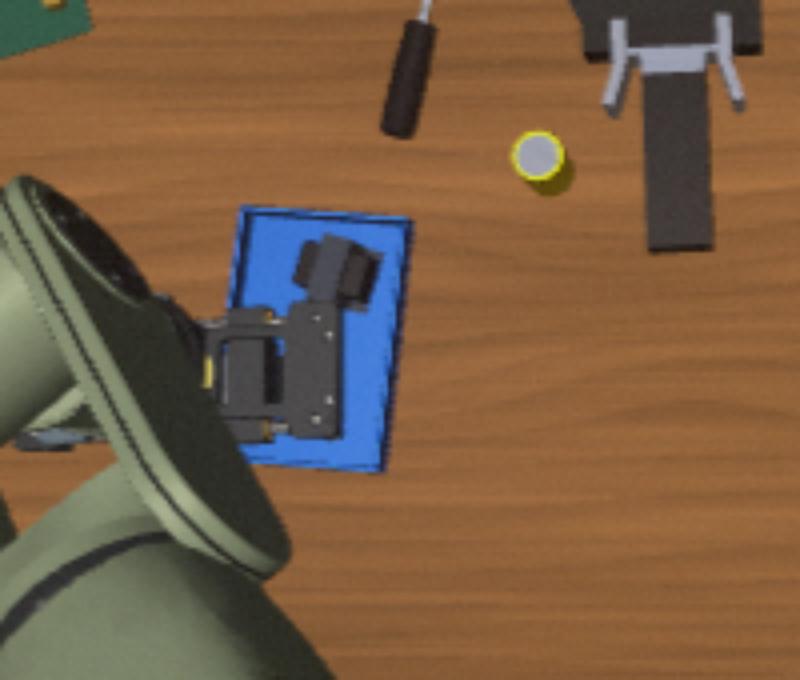

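Wrist view: tray corners at (267,20) and (409,38) agree with the measured tray, and the capacitor is held over the free half. Lowering it.

Call:
arm_command --delta_pos '[[0,0,0.6],[0,0,0.7],[0,0,0.7],[0,0,0.5],[0,0,0.3],[0,0,0.2],[0,0,0],[0,0,0]]' --delta_rot '[[0,0,0],[0,0,0],[0,0,0],[0,0,0],[0,0,0],[0,0,0],[0,0,0],[0,0,0]]' --fingers '[30,30,30,30,30,30,30,30]'

```text
time_s: 6.02
ee_pos: [0.3807, 0.3442, 0.03]
tcp_rot: [0.0, 1.0, 0.018, 0.0]
ft_force: [0.2, -0.7, -0.7]
width: 0.0352
```

```bash
python3 - <<'E'
from plant import robot
from h import *
o=robot.get_obs();print(o["width"],o["ee_pos"],o["ft_force"]);need(o,[.38,.345,.025],goal(2.1,0))
E
```

```text
0.03521822466158678 [0.38070536 0.34419971 0.03000394] [ 0.20088551 -0.74405394 -0.70390653]
d(units) [-0.02 -0.02  0.13] rot(units) [ 0.   -0.   -0.01]
```

Call:
arm_command --delta_pos '[[0,0,0.06],[0,0,0.06],[0,0,0],[0,0,0]]' --delta_rot '[[0,0,0],[0,0,0],[0,0,0],[0,0,0]]' --fingers '[30,30,30,30]'

```text
time_s: 6.35
ee_pos: [0.3803, 0.3448, 0.0255]
tcp_rot: [-0.0, 1.0, 0.018, 0.0]
ft_force: [0.0, 0.1, -0.1]
width: 0.0357
```

Call:
arm_command --delta_pos '[[0,0,0.02],[0,0,0],[0,0,0],[0,0,0],[0,0,0],[0,0,0]]' --delta_rot '[[0,0,0],[0,0,0],[0,0,0],[0,0,0],[0,0,0],[0,0,0]]' --fingers '[30,30,38,45,55,55]'

```text
time_s: 6.85
ee_pos: [0.3802, 0.3448, 0.0244]
tcp_rot: [-0.0, 1.0, 0.018, 0.0]
ft_force: [-0.5, -0.4, -0.2]
width: 0.0537
```

Call:
arm_command --delta_pos '[[0,0,0],[0,0,-0.3],[0,0,-0.6],[0,0,-0.9],[0,0,-0.9],[0,0,-0.9],[0,0,-0.9],[0,0,-0.4]]' --delta_rot '[[0,0,0],[0,0,0],[0,0,0],[0,0,0],[0,0,0],[0,0,0],[0,0,0],[0,0,0]]' --fingers '[55,55,55,55,55,55,55,55]'

```text
time_s: 7.52
ee_pos: [0.3816, 0.346, 0.2254]
tcp_rot: [-0.003, 1.0, 0.018, 0.003]
ft_force: [0.1, 0.1, 0.1]
width: 0.0553
```

```bash
python3 - <<'E'
from plant import robot
from h import *
o=robot.get_obs();print(o["width"],o["ee_pos"],o["joints"])
rr=robot.read_camera("scene");cv2.imwrite("pics/s4.png",cv2.resize(rr["pixels"][140:320,180:480],None,fx=2.6,fy=2.6))
E
```

```text
0.05525964440768183 [0.38160911 0.34597495 0.2253918 ] [ 7.14186889e-01  2.13404036e-01  1.68394350e+00 -8.67516440e-05
  1.23604428e+00  2.24852961e+00]
```

View pics/s4.png

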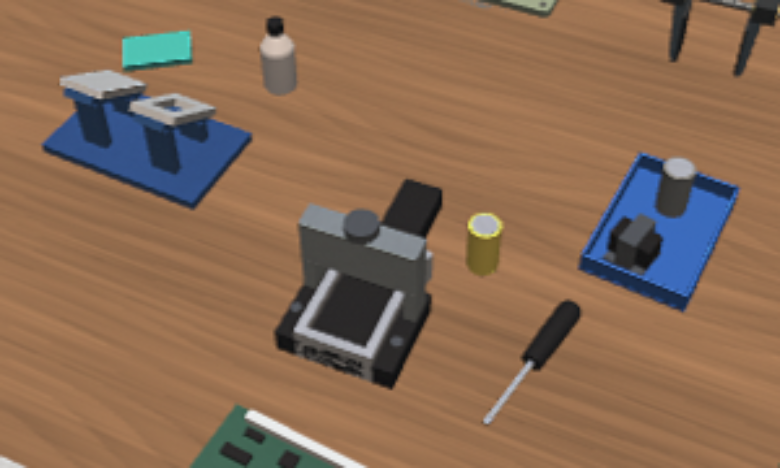

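Capacitor stands upright in the tray at (677,185) with the transformer at (637,240), and the deck is clear. Now measuring the plate.

```bash
python3 - <<'E'
from plant import robot
from h import *
r=robot.read_camera("top");c=cam(r); s=robot.read_camera("scene");cs=cam(s)
T=lambda p:((p[0]+.5)/7-.5+360,(p[1]+.5)/7-.5+155)
yaw=np.radians(-1.9);xa=np.array([np.cos(yaw),np.sin(yaw),0]);ya=np.array([-np.sin(yaw),np.cos(yaw),0])
t=np.radians(32);up=np.cos(t)*xa+np.sin(t)*[0,0,1];n=-np.sin(t)*xa+np.cos(t)*np.array([0,0,1])
rc=np.array([.5384,-.260,0])
for off,ps in [(-.05,[(459,127),(622,130),(592,354),(434,349)]),(.05,[(195,120),(357,125),(335,350),(178,346)])]:
    P0=rc+ya*off+np.array([0,0,.075])+n*.010
    Q=[]
    for p in ps:
        C,d=ray(c,*T(p)); Q.append(C+d*((P0-C)@n)/(d@n))
    Q=np.array(Q);ctr=Q.mean(0);e=Q[0]-Q[3]+Q[1]-Q[2]
    print(np.round(Q,4).tolist(),"ctr top face",ctr,"plate c",ctr-n*.005,"len",np.linalg.norm(Q[0]-Q[3]),np.linalg.norm(Q[0]-Q[1]),np.linalg.norm(Q[1]-Q[2]),"yaw",np.degrees(np.arctan2(e[1],e[0])), "along",(ctr-P0)@up,(ctr-P0)@ya)
    for q in Q: print("scene px",np.round(proj(cs,q),1), "in c5", np.round(((proj(cs,q)-[190,140])+.5)*6-.5,0))
E
```

```text
Traceback (most recent call last):
TypeError: can't multiply sequence by non-int of type 'numpy.float64'
```

```bash
cat > pl.py <<'E'
from plant import robot
from h import *
r=robot.read_camera("top");c=cam(r); s=robot.read_camera("scene");cs=cam(s)
T=lambda p:((p[0]+.5)/7-.5+360,(p[1]+.5)/7-.5+155)
yaw=np.radians(-1.9);xa=np.array([np.cos(yaw),np.sin(yaw),0]);ya=np.array([-np.sin(yaw),np.cos(yaw),0])
t=np.radians(32);Z=np.array([0,0,1.]);up=np.cos(t)*xa+np.sin(t)*Z;n=-np.sin(t)*xa+np.cos(t)*Z
rc=np.array([.5384,-.260,0])
for off,ps in [(-.05,[(459,127),(622,130),(592,354),(434,349)]),(.05,[(195,120),(357,125),(335,350),(178,346)])]:
    P0=rc+ya*off+np.array([0,0,.075])+n*.010
    Q=[]
    for p in ps:
        C,d=ray(c,*T(p)); Q.append(C+d*((P0-C)@n)/(d@n))
    Q=np.array(Q);ctr=Q.mean(0);e=Q[0]-Q[3]+Q[1]-Q[2]
    print(np.round(Q,4).tolist(),"ctr top face",ctr,"plate c",ctr-n*.005,"len",np.linalg.norm(Q[0]-Q[3]),np.linalg.norm(Q[0]-Q[1]),np.linalg.norm(Q[1]-Q[2]),"yaw",np.degrees(np.arctan2(e[1],e[0])), "along",(ctr-P0)@up,(ctr-P0)@ya)
    for q in Q: print("in c5", np.round(((proj(cs,q)-[190,140])+.5)*6-.5,0))
E
python3 pl.py
```

```text
[[0.5728, -0.2797, 0.1087], [0.571, -0.3409, 0.1088], [0.4933, -0.3396, 0.0603], [0.4957, -0.2784, 0.0605]] ctr top face [ 0.53321051 -0.30966365  0.08457973] plate c [ 0.53585865 -0.3097515   0.08033948] len 0.09086075347354532 0.061203350957610286 0.09162670348955365 yaw -0.9964801085528442 along 0.0020743622364329055 0.00019159504122716927
in c5 [184. 211.]
in c5 [ 85. 175.]
in c5 [194. 158.]
in c5 [287. 191.]
[[0.5763, -0.1803, 0.1088], [0.5739, -0.2414, 0.1086], [0.4957, -0.2401, 0.0597], [0.4978, -0.179, 0.0597]] ctr top face [ 0.53593173 -0.21017966  0.08421812] plate c [ 0.53857987 -0.21026751  0.07997788] len 0.09262023019573726 0.061146567484824735 0.09217184680517299 yaw -0.954320563653414 along 0.001391991014106235 -0.00028888478442284216
in c5 [349. 271.]
in c5 [247. 233.]
in c5 [349. 212.]
in c5 [447. 246.]
```

```bash
cat > kin.py <<'E'
import numpy as np
from scipy.optimize import least_squares
D=[(.32031,1.56566,.2462,-.5191,.2131),(.2763,1.80468,.37957,.34359,.14835),(.21340,1.68394,.3816,.34597,.2254)]
def rz(p,j2,j3,s):
    a1,a2,dl=p[:3]; return a1*np.sin(j2)+a2*np.sin(j2+j3), a1*np.cos(j2)+a2*np.cos(j2+j3)+dl
def f(p):
    e=[]
    for j2,j3,x,y,z in D:
        r,zz=rz(p,j2,j3,0); e+=[r-np.hypot(x,y),zz-z]
    return e
s=least_squares(f,[.45,.45,-.07]); P=s.x
if __name__=="__main__":
    print(P,np.round(s.fun,4))
    for L in (.2,.25,.3):
        d=P[2]+L
        for r,z in [(.626,.04),(.619,.068),(.56,.04)]:
            for th in (25,30,32,35,40,45):
                t=np.radians(th);wr=r-L*np.sin(t);wz=z+L*np.cos(t)-d
                D2=np.hypot(wr,wz);c3=(D2**2-P[0]**2-P[1]**2)/(2*P[0]*P[1]);j3=np.arccos(c3)
                j2=np.arctan2(wr,wz)-np.arctan2(P[1]*np.sin(j3),P[0]+P[1]*np.cos(j3))
                print(L,r,th,np.round([j2,j3,np.pi-t-j2-j3],2))
E
python3 kin.py; python3 - <<'E'
E
```

```text
[ 0.55395948  0.41825939 -0.18173538] [-0.0024  0.0013  0.0041 -0.0014 -0.0016  0.0001]
0.2 0.626 25 [0.46 1.89 0.35]
0.2 0.626 30 [0.45 1.94 0.23]
0.2 0.626 32 [0.44 1.96 0.18]
0.2 0.626 35 [0.44 1.98 0.11]
0.2 0.626 40 [ 0.44  2.03 -0.02]
0.2 0.626 45 [ 0.44  2.07 -0.15]
0.2 0.619 25 [0.41 1.88 0.41]
0.2 0.619 30 [0.4  1.93 0.29]
0.2 0.619 32 [0.4  1.95 0.24]
0.2 0.619 35 [0.39 1.97 0.17]
0.2 0.619 40 [0.39 2.02 0.04]
0.2 0.619 45 [ 0.39  2.06 -0.09]
0.2 0.56 25 [0.37 2.05 0.29]
0.2 0.56 30 [0.36 2.1  0.16]
0.2 0.56 32 [0.36 2.11 0.11]
0.2 0.56 35 [0.36 2.14 0.04]
0.2 0.56 40 [ 0.36  2.18 -0.09]
0.2 0.56 45 [ 0.36  2.22 -0.23]
0.25 0.626 25 [0.43 1.95 0.32]
0.25 0.626 30 [0.42 2.01 0.19]
0.25 0.626 32 [0.42 2.03 0.13]
0.25 0.626 35 [0.42 2.06 0.05]
0.25 0.626 40 [ 0.42  2.11 -0.09]
0.25 0.626 45 [ 0.43  2.16 -0.23]
0.25 0.619 25 [0.39 1.94 0.38]
0.25 0.619 30 [0.37 2.   0.25]
0.25 0.619 32 [0.37 2.02 0.2 ]
0.25 0.619 35 [0.37 2.05 0.11]
0.25 0.619 40 [ 0.36  2.1  -0.02]
0.25 0.619 45 [ 0.37  2.15 -0.17]
0.25 0.56 25 [0.35 2.11 0.25]
0.25 0.56 30 [0.34 2.16 0.12]
0.25 0.56 32 [0.34 2.18 0.07]
0.25 0.56 35 [ 0.34  2.21 -0.02]
0.25 0.56 40 [ 0.34  2.26 -0.16]
0.25 0.56 45 [ 0.35  2.31 -0.31]
0.3 0.626 25 [0.41 2.01 0.29]
0.3 0.626 30 [0.4  2.07 0.14]
0.3 0.626 32 [0.4  2.1  0.09]
0.3 0.626 35 [ 0.4   2.13 -0.  ]
0.3 0.626 40 [ 0.4   2.2  -0.16]
0.3 0.626 45 [ 0.42  2.25 -0.31]
0.3 0.619 25 [0.36 1.99 0.35]
0.3 0.619 30 [0.35 2.06 0.21]
0.3 0.619 32 [0.35 2.09 0.15]
0.3 0.619 35 [0.34 2.12 0.06]
0.3 0.619 40 [ 0.34  2.19 -0.09]
0.3 0.619 45 [ 0.35  2.25 -0.24]
0.3 0.56 25 [0.33 2.16 0.22]
0.3 0.56 30 [0.32 2.22 0.08]
0.3 0.56 32 [0.32 2.25 0.02]
0.3 0.56 35 [ 0.32  2.28 -0.07]
0.3 0.56 40 [ 0.33  2.35 -0.23]
0.3 0.56 45 [ 0.35  2.4  -0.4 ]
```

```bash
python3 - <<'E'
from plant import robot
from h import *
o=robot.get_obs(); print(o["ee_pos"]); need(o,[.47,-.308,.235],goal(-1.6,0))
E
```

```text
[0.37941398 0.34406931 0.21899747]
d(units) [ 1.67 16.37 -0.38] rot(units) [0.02 0.02 0.62]
```

Call:
arm_command --delta_pos '[[0.05,0.5,-0.2],[0.1,0.9,-0.18],[0.1,0.95,0],[0.1,0.95,0],[0.1,0.95,0],[0.1,0.95,0],[0.1,0.95,0],[0.1,0.95,0]]' --delta_rot '[[0,0,0],[0,0,0],[0,0,0],[0,0,0],[0,0,0],[0,0,0],[0,0,0],[0,0,0]]' --fingers '[80,80,80,80,80,80,80,80]'

```text
time_s: 8.43
ee_pos: [0.4193, 0.0601, 0.2337]
tcp_rot: [0.0, 1.0, 0.018, -0.002]
ft_force: [0.6, 0.1, -0.4]
width: 0.08
```

Call:
arm_command --delta_pos '[[0.1,0.95,0],[0.1,0.95,0],[0.1,0.95,0],[0.1,0.95,0],[0.1,0.95,0],[0.1,0.95,0],[0.1,0.95,0],[0.1,0.95,0]]' --delta_rot '[[0,0,0],[0,0,0],[0,0,0],[0,0,0],[0,0,0],[0,0,0],[0,0,0],[0,0,0]]' --fingers '[80,80,80,80,80,80,80,80]'

```text
time_s: 9.1
ee_pos: [0.4625, -0.2422, 0.2334]
tcp_rot: [-0.001, 1.0, 0.018, -0.002]
ft_force: [0.5, 0.3, -0.8]
width: 0.0802
```

Call:
arm_command --delta_pos '[[0.0,0.5,0],[0,0,0],[0,0,0],[0,0,0]]' --delta_rot '[[0,0,0.6],[0,0,0],[0,0,0],[0,0,0]]' --fingers '[80,80,80,80]'

```text
time_s: 9.43
ee_pos: [0.4635, -0.2596, 0.2341]
tcp_rot: [-0.001, 1.0, -0.013, -0.001]
ft_force: [-0.1, 0.2, -0.6]
width: 0.0803
```

```bash
python3 - <<'E'
from plant import robot
from h import *
o=robot.get_obs(); print(o["ee_pos"],o["joints"]); need(o,[.472,-.308,.182],goal(-1.6,32))
rr=robot.read_camera("wrist");o2=robot.get_obs();print(o2["ee_pos"]); cv2.imwrite("pics/w5.png",rr["pixels"]);c=cam(rr,o)
for q in [[0.5728, -0.2797, 0.1087], [0.571, -0.3409, 0.1088], [0.4933, -0.3396, 0.0603], [0.4957, -0.2784, 0.0605]]: print(np.round(proj(c,q)))
E
```

```text
[ 0.46349978 -0.25960763  0.23407626] [-5.32528774e-01  2.39989477e-01  1.62594275e+00  5.17661462e-04
  1.27918504e+00  1.06382978e+00]
d(units) [0.25 1.21 1.3 ] rot(units) [-0.03  5.36  0.01]
[ 0.46373873 -0.25932553  0.23456861]
[344.  60.]
[417.  60.]
[400. 147.]
[341. 146.]
```

View pics/w5.png

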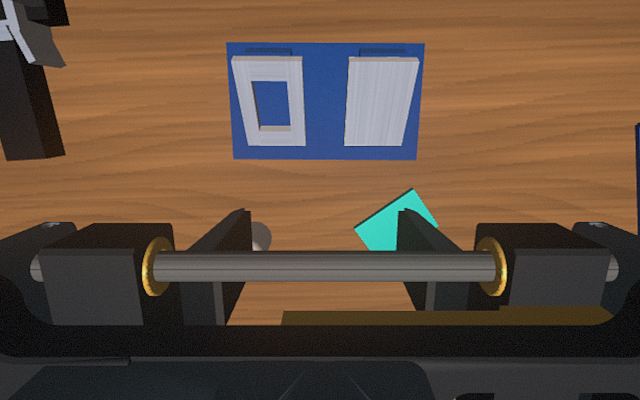

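The solid plate is at (348,58) to (404,147), within 4 px of my prediction. Leaning the tool to match the slope.

Call:
arm_command --delta_pos '[[0,0.15,0],[0,0.15,0],[0,0.15,0],[0,0.15,0],[0,0.15,0],[0,0.15,0],[0,0.15,0],[0,0.15,0]]' --delta_rot '[[0,0.67,0],[0,0.67,0],[0,0.67,0],[0,0.67,0],[0,0.67,0],[0,0.67,0],[0,0.67,0],[0,0.67,0]]' --fingers '[80,80,80,80,80,80,80,80]'

```text
time_s: 10.15
ee_pos: [0.4631, -0.3072, 0.236]
tcp_rot: [0.004, 0.96, -0.011, 0.279]
ft_force: [0.5, 1.0, -0.3]
width: 0.0798
```

```bash
python3 - <<'E'
from plant import robot
from h import *
o=robot.get_obs(); print(o["ee_pos"],o["joints"]); need(o,[.474,-.310,.180],goal(-1.6,32))
E
```

```text
[ 0.46306421 -0.30718374  0.23604432] [-0.8456965   0.09017673  1.94738827  0.58578462  0.78635988  0.39497158]
d(units) [-0.52  0.06  1.33] rot(units) [-0.01 -0.06  0.04]
```

Call:
arm_command --delta_pos '[[-0.25,0.05,0.4],[-0.27,0,0.5],[0,0,0.4],[0,0,0.4],[0,0,0.2],[0,0,0],[0,0,0]]' --delta_rot '[[0,0,0],[0,0,0],[0,0,0],[0,0,0],[0,0,0],[0,0,0],[0,0,0]]' --fingers '[80,80,80,80,80,80,80]'

```text
time_s: 10.73
ee_pos: [0.4861, -0.3102, 0.1602]
tcp_rot: [0.003, 0.961, -0.012, 0.277]
ft_force: [0.3, 0.1, -0.8]
width: 0.08
```

```bash
python3 - <<'E'
from plant import robot
from h import *
o=robot.get_obs(); print(o["ee_pos"],o["joints"]); 
t=np.radians(32); n=np.array([-np.sin(t),0,np.cos(t)])
pc=np.array([.536,-.3115,.080]); need(o,pc-.014*n,goal(-1.6,32))
rr=robot.read_camera("wrist"); o2=robot.get_obs(); print(o2["ee_pos"]); cv2.imwrite("pics/w6.png",rr["pixels"]);c=cam(rr,o)
for q in [[0.5728, -0.2797, 0.1087], [0.571, -0.3409, 0.1088], [0.4933, -0.3396, 0.0603], [0.4957, -0.2784, 0.0605]]: print(np.round(proj(c,q)))
E
```

```text
[ 0.48606696 -0.31024102  0.16024235] [-0.80931121  0.20335852  2.02711031  0.70920482  0.61576434  0.25793449]
d(units) [-0.01 -0.    2.71] rot(units) [-0.02 -0.03  0.03]
[ 0.4861199  -0.31071148  0.16084749]
[282. 141.]
[360. 141.]
[358. 250.]
[286. 249.]
```

View pics/w6.png

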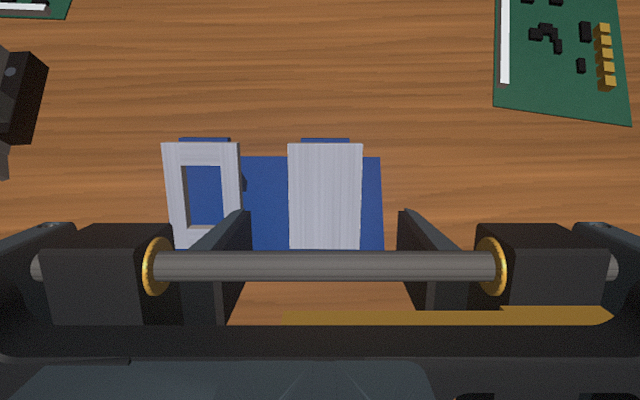

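Close view: the plate spans u=289–363 with the frame clear to its left, right edge at u=240. The plate centre sits about 2 mm to tool +y, so I correct that and descend.

Call:
arm_command --delta_pos '[[0,0.05,0.3],[0,0,0.5],[0,0,0.5],[0,0,0.5],[0,0,0.4],[0,0,0.3],[0,0,0.2],[0,0,0]]' --delta_rot '[[0,0,0],[0,0,0],[0,0,0],[0,0,0],[0,0,0],[0,0,0],[0,0,0],[0,0,0]]' --fingers '[80,80,80,80,80,80,80,80]'

```text
time_s: 11.45
ee_pos: [0.5434, -0.3145, 0.0673]
tcp_rot: [0.003, 0.961, -0.013, 0.276]
ft_force: [0.2, -0.4, 0.2]
width: 0.0797
```

```bash
python3 - <<'E'
from plant import robot
from h import *
o=robot.get_obs(); print(o["ee_pos"],o["joints"],o["ft_force"]); 
t=np.radians(32); n=np.array([-np.sin(t),0,np.cos(t)])
pc=np.array([.535,-.313,.080]); need(o,pc-.014*n,goal(-1.6,32))
rr=robot.read_camera("wrist"); cv2.imwrite("pics/w7.png",rr["pixels"])
rr=robot.read_camera("scene"); cv2.imwrite("pics/s7.png",cv2.resize(rr["pixels"][120:240,160:320],None,fx=5,fy=5))
E
```

```text
[ 0.5434394  -0.31448975  0.06727943] [-0.72800362  0.39670845  2.04197947  0.96350143  0.43166999  0.03170287] [ 0.18970736 -0.42183246  0.21433239]
d(units) [-0.01 -0.04 -0.03] rot(units) [-0.02 -0.01  0.01]
```

View pics/w7.png

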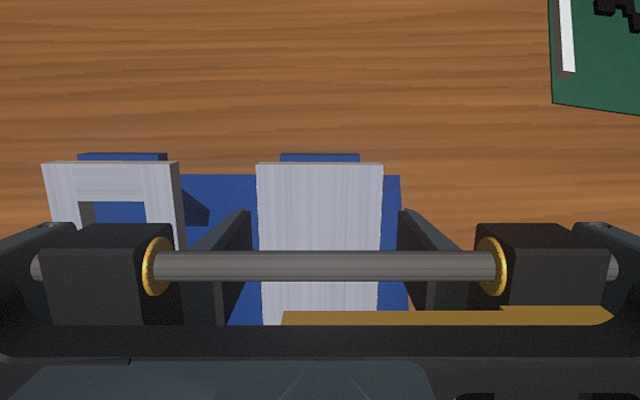

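View pics/s7.png

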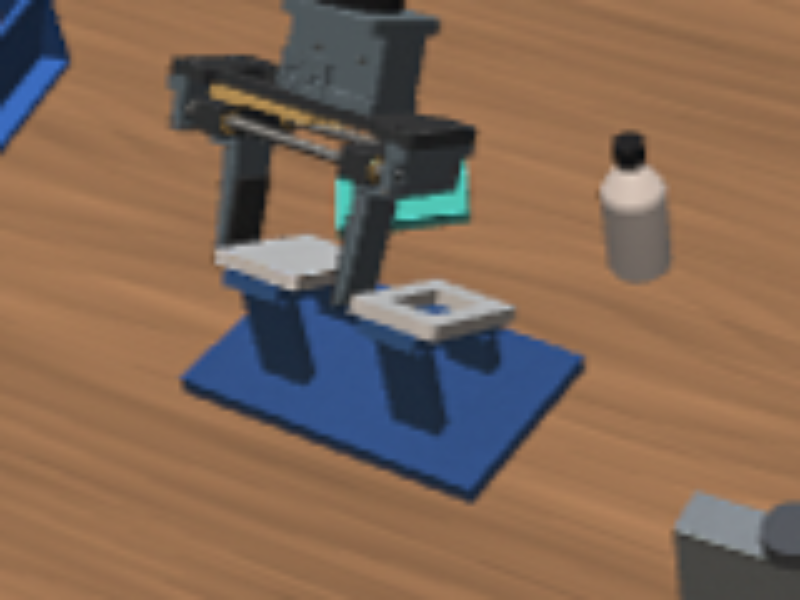

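Both fingers straddle the plate (u 257–382, mid 320). Gripping.

Call:
arm_command --delta_pos '[[0,-0.02,0],[0,0,0],[0,0,0],[0,0,0],[0,0,0],[0,0,0],[0,0,0],[0,0,0]]' --delta_rot '[[0,0,0],[0,0,0],[0,0,0],[0,0,0],[0,0,0],[0,0,0],[0,0,0],[0,0,0]]' --fingers '[70,64,62,58,55,55,55,55]' --force 35

```text
time_s: 12.22
ee_pos: [0.5431, -0.3137, 0.0693]
tcp_rot: [0.004, 0.961, -0.013, 0.277]
ft_force: [-4.6, 1.8, 6.1]
width: 0.0597
```

Call:
arm_command --delta_pos '[[0,0,-0.2],[0,0,-0.4],[0,0,-0.6],[0,0,-0.6],[0,0,-0.6],[0,0,-0.4],[0,0,0],[0,0,0]]' --delta_rot '[[0,0,0],[0,0,0],[0,0,0],[0,0,0],[0,0,0],[0,0,0],[0,0,0],[0,0,0]]' --fingers '[55,55,55,55,55,55,55,55]'

```text
time_s: 12.88
ee_pos: [0.4834, -0.3128, 0.1642]
tcp_rot: [0.005, 0.961, -0.013, 0.277]
ft_force: [-0.8, 0.1, -1.5]
width: 0.0597
```

```bash
python3 - <<'E'
from plant import robot
from h import *
o=robot.get_obs(); print(o["ee_pos"],o["joints"],o["width"]); 
need(o,[.46,-.31,.24],goal(2,0))
rr=robot.read_camera("wrist"); cv2.imwrite("pics/w8.png",rr["pixels"])
E
```

```text
[ 0.4834473  -0.31282118  0.16417328] [-0.81675239  0.19726365  2.02365477  0.70288154  0.62380251  0.26155923] 0.05966359921712245
d(units) [ 0.51 -0.05 -1.92] rot(units) [ 0.18 -5.37 -0.57]
```

View pics/w8.png

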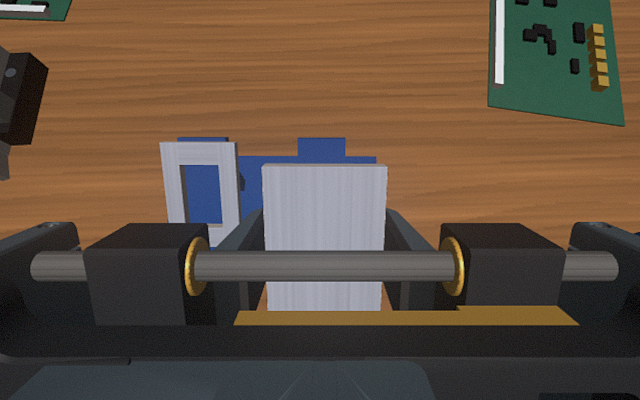

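Call:
arm_command --delta_pos '[[0,0,-0.3],[0,0,-0.3],[0,0,-0.3],[0,0,-0.3],[0,0,-0.3],[0,0,-0.3],[0,0,-0.2],[0,0,0]]' --delta_rot '[[0,-0.67,0],[0,-0.67,0],[0,-0.67,0],[0,-0.67,0],[0,-0.67,0],[0,-0.67,0],[0,-0.67,0],[0,-0.67,0]]' --fingers '[55,55,55,55,55,55,55,55]'

```text
time_s: 13.6
ee_pos: [0.4568, -0.3118, 0.2383]
tcp_rot: [0.0, 1.0, -0.013, -0.001]
ft_force: [0.3, -0.4, -2.0]
width: 0.0596
```

```bash
python3 - <<'E'
from plant import robot
from h import *
o=robot.get_obs(); print(o["ee_pos"],o["joints"],o["width"]); 
r=robot.read_camera("wrist"); M=r["mount"];K=r["camera_matrix"]
for uv in [(262,166),(386,163),(325,311)]:
    d=M[:3,:3]@np.linalg.inv(K)@np.array([*uv,1.]);C=M[:3,3]
    for z in (-.017,-.019,-.022): print(uv,z,np.round(C+d*(z-C[2])/d[2],4))
y=np.radians(2.05); ax=np.array([np.cos(y),np.sin(y),0]); deck=np.array([.5562,.0849,.03])
need(o,deck-.008*ax+[0,0,.12],goal(2.05,0))
E
```

```text
[ 0.45681744 -0.31176867  0.23834483] [-0.61866053  0.27089903  1.57242172 -0.00171791  1.2989702   0.97846398] 0.05958702153373129
(262, 166) -0.017 [ 0.0441 -0.0286 -0.017 ]
(262, 166) -0.019 [ 0.0445 -0.0283 -0.019 ]
(262, 166) -0.022 [ 0.045  -0.0277 -0.022 ]
(386, 163) -0.017 [ 0.0455  0.0295 -0.017 ]
(386, 163) -0.019 [ 0.0459  0.0291 -0.019 ]
(386, 163) -0.022 [ 0.0463  0.0286 -0.022 ]
(325, 311) -0.017 [-0.0331  0.001  -0.017 ]
(325, 311) -0.019 [-0.0318  0.001  -0.019 ]
(325, 311) -0.022 [-0.0298  0.001  -0.022 ]
d(units) [ 2.03 -9.97  2.2 ] rot(units) [ 0.01  0.01 -0.59]
```

Call:
arm_command --delta_pos '[[0.12,-0.5,0],[0.19,-0.9,0],[0.19,-0.95,0],[0.19,-0.95,0],[0.19,-0.95,0],[0.19,-0.95,0],[0.19,-0.95,0],[0.19,-0.95,0]]' --delta_rot '[[0,0,-0.3],[0,0,-0.3],[0,0,0],[0,0,0],[0,0,0],[0,0,0],[0,0,0],[0,0,0]]' --fingers '[55,55,55,55,55,55,55,55]'

```text
time_s: 14.32
ee_pos: [0.5052, -0.0238, 0.2359]
tcp_rot: [-0.001, 1.0, 0.019, -0.001]
ft_force: [1.5, -1.0, -1.7]
width: 0.0597
```

Call:
arm_command --delta_pos '[[0.19,-0.95,0],[0.19,-0.95,0],[0.1,-0.65,0],[0,-0.2,0],[0,0,0.5],[0,0,0.6],[0,0,0.3],[0,0,0]]' --delta_rot '[[0,0,0],[0,0,0],[0,0,0],[0,0,0],[0,0,0],[0,0,0],[0,0,0],[0,0,0]]' --fingers '[55,55,55,55,55,55,55,55]'

```text
time_s: 14.98
ee_pos: [0.518, 0.0838, 0.1774]
tcp_rot: [0.0, 1.0, 0.018, -0.004]
ft_force: [-0.2, -0.2, -0.7]
width: 0.06
```

```bash
python3 - <<'E'
from plant import robot
from h import *
y=np.radians(2.05); ax=np.array([np.cos(y),np.sin(y),0]); deck=np.array([.5562,.0849,.03])
o=robot.get_obs(); print(o["ee_pos"],o["joints"],o["width"])
need(o,deck-.008*ax+[0,0,.06],goal(2.05,0))
r=robot.read_camera("wrist");o2=robot.get_obs();print(o2["ee_pos"]); cv2.imwrite("pics/w9.png",r["pixels"]); c=cam(r,o)
for dx,dy,z in [(54,23,30),(54,-23,30),(30,42,42),(30,-42,42),(67,32.5,42),(67,-32.5,42)]:
    p=deck+ax*dx/1e3+np.array([-ax[1],ax[0],0])*dy/1e3; p[2]=z/1e3; print((dx,dy),np.round(proj(c,p)))
r=robot.read_camera("top"); cv2.imwrite("pics/t9.png",cv2.resize(r["pixels"][90:230,220:370],None,fx=5,fy=4.2))
E
```

```text
[0.5180098  0.08379319 0.17736305] [1.38300448e-01 2.72437711e-01 1.72976850e+00 2.62271223e-04
 1.14797247e+00 1.67227841e+00] 0.059971079858088076
d(units) [0.77 0.01 2.18] rot(units) [0.01 0.08 0.01]
[0.51931421 0.08388259 0.17930381]
(54, 23) [298.  83.]
(54, -23) [349.  83.]
(30, 42) [277. 110.]
(30, -42) [370. 110.]
(67, 32.5) [286.  66.]
(67, -32.5) [361.  66.]
```

View pics/w9.png

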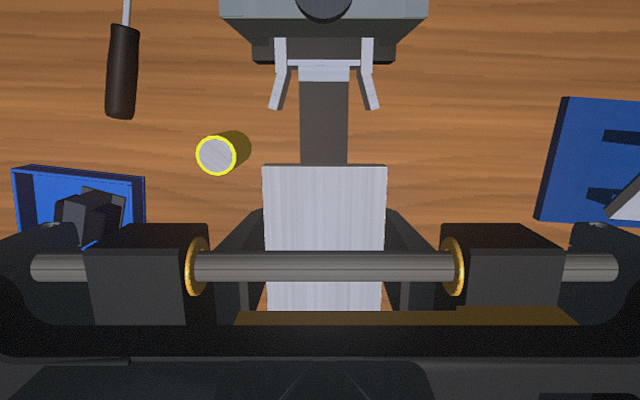

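View pics/t9.png

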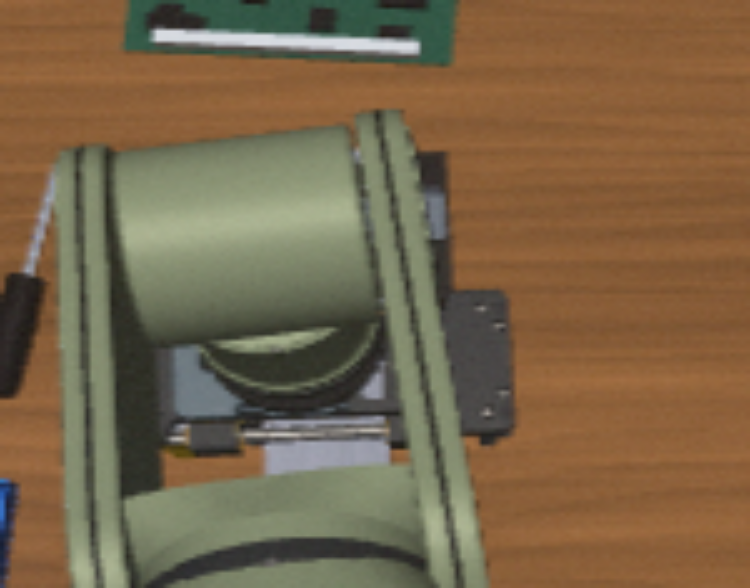

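The plate (u 262–386) is centred on the deck (mid u=324) and the guides (mid u≈324.5). Lowering.

Call:
arm_command --delta_pos '[[0.4,0,0.3],[0.35,0,0.6],[0,0,0.7],[0,0,0.7],[0,0,0.6],[0,0,0.4],[0,0,0.1],[0,0,0]]' --delta_rot '[[0,0,0],[0,0,0],[0,0,0],[0,0,0],[0,0,0],[0,0,0],[0,0,0],[0,0,0]]' --fingers '[55,55,55,55,55,55,55,55]'

```text
time_s: 15.75
ee_pos: [0.5509, 0.0852, 0.0454]
tcp_rot: [0.0, 1.0, 0.018, -0.0]
ft_force: [0.3, 0.9, -1.3]
width: 0.0594
```

Call:
arm_command --delta_pos '[[0,0,0],[0,0,0]]' --delta_rot '[[0,0,0],[0,0,0]]' --fingers '[55,55]'

```text
time_s: 15.92
ee_pos: [0.5523, 0.0856, 0.0474]
tcp_rot: [-0.0, 1.0, 0.018, 0.002]
ft_force: [0.3, -0.5, -0.7]
width: 0.0597
```

```bash
python3 - <<'E'
from plant import robot
from h import *
y=np.radians(2.05); ax=np.array([np.cos(y),np.sin(y),0]); deck=np.array([.5562,.0849,.03])
o=robot.get_obs(); print(o["ee_pos"],o["ft_force"],o["width"])
need(o,deck-.008*ax+[0,0,-.007],goal(2.05,0))
r=robot.read_camera("scene"); cv2.imwrite("pics/s9.png",cv2.resize(r["pixels"][150:290,260:420],None,fx=5,fy=4.2))
r=robot.read_camera("wrist"); cv2.imwrite("pics/w10.png",r["pixels"])
E
```

```text
[0.55231677 0.0856003  0.04743381] [ 0.28292081 -0.46974301 -0.74786913] 0.059690735010433545
d(units) [-0.11  0.02  0.61] rot(units) [-0.   -0.04  0.01]
```

View pics/s9.png

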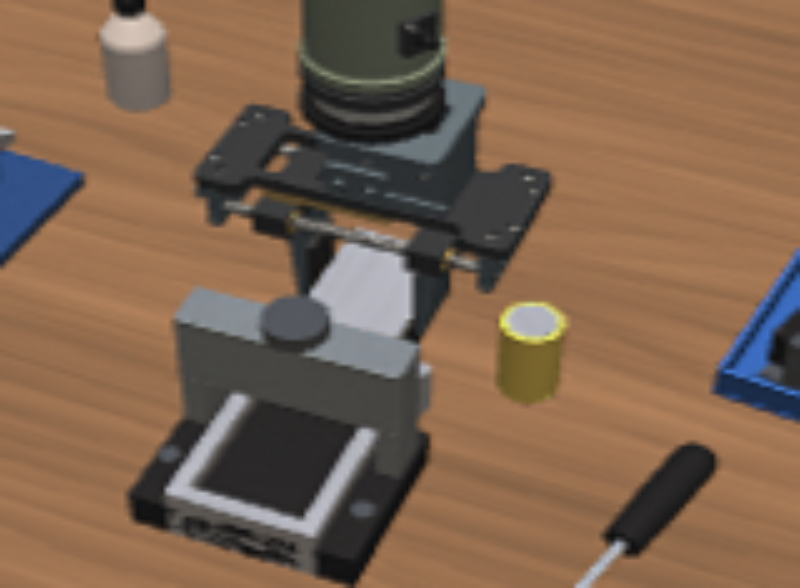

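View pics/w10.png

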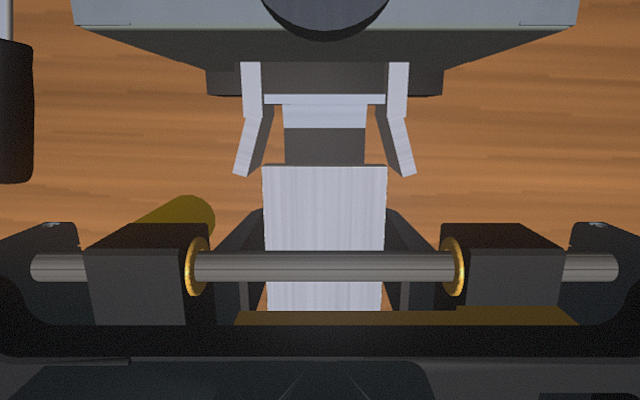

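Call:
arm_command --delta_pos '[[-0.1,0,0.2],[0,0,0.15],[0,0,0.1],[0,0,0.05],[0,0,0],[0,0,0]]' --delta_rot '[[0,0,0],[0,0,0],[0,0,0],[0,0,0],[0,0,0],[0,0,0]]' --fingers '[55,55,55,55,55,55]'

```text
time_s: 16.52
ee_pos: [0.5468, 0.0854, 0.0254]
tcp_rot: [0.0, 1.0, 0.018, -0.0]
ft_force: [0.5, -0.4, -1.9]
width: 0.0596
```

Call:
arm_command --delta_pos '[[0,0,0.05],[0,0,0],[0,0,0.05],[0,0,0],[0,0,0]]' --delta_rot '[[0,0,0],[0,0,0],[0,0,0],[0,0,0],[0,0,0]]' --fingers '[55,55,55,55,55]'

```text
time_s: 16.93
ee_pos: [0.5472, 0.0854, 0.0224]
tcp_rot: [-0.0, 1.0, 0.018, 0.001]
ft_force: [-1.3, -0.8, 4.9]
width: 0.0598
```

Contact felt (+5 N), so the plate is on the deck. Releasing it and going up.

Call:
arm_command --delta_pos '[[0,0,0],[0,0,0],[0,0,0],[0,0,0],[0,0,-0.3],[0,0,-0.6],[0,0,-0.6],[0,0,-0.6]]' --delta_rot '[[0,0,0],[0,0,0],[0,0,0],[0,0,0],[0,0,0],[0,0,0],[0,0,0],[0,0,0]]' --fingers '[62,68,74,74,74,74,74,74]'

```text
time_s: 17.6
ee_pos: [0.5464, 0.0853, 0.1062]
tcp_rot: [0.0, 1.0, 0.018, -0.001]
ft_force: [-0.0, -0.1, 0.3]
width: 0.074
```

Call:
arm_command --delta_pos '[[-0.4,0,0],[-0.8,0,0],[-0.8,0,0],[-0.4,0,0],[0,0,0],[0,0,0],[0,0,0],[0,0,0]]' --delta_rot '[[0,0,0],[0,0,0],[0,0,0],[0,0,0],[0,0,0],[0,0,0],[0,0,0],[0,0,0]]' --fingers '[60,40,24,24,24,24,24,24]'

```text
time_s: 18.27
ee_pos: [0.4525, 0.082, 0.1058]
tcp_rot: [-0.0, 1.0, 0.018, 0.001]
ft_force: [0.6, 0.3, -0.4]
width: 0.0252
```

```bash
python3 - <<'E'
from plant import robot
from h import *
o=robot.get_obs(); print(o["ee_pos"],o["joints"],o["width"])
r=robot.read_camera("wrist"); cv2.imwrite("pics/w11.png",r["pixels"]); np.save("o11.npy",o,allow_pickle=True)
r=robot.read_camera("scene"); cv2.imwrite("pics/s11.png",cv2.resize(r["pixels"][150:290,260:420],None,fx=5,fy=4.2))
E
```

```text
[0.45247273 0.08199571 0.10579232] [ 1.54354712e-01  2.44134443e-01  1.97878982e+00 -1.63016848e-04
  9.17131701e-01  1.68886031e+00] 0.025165298228478374
```

View pics/w11.png

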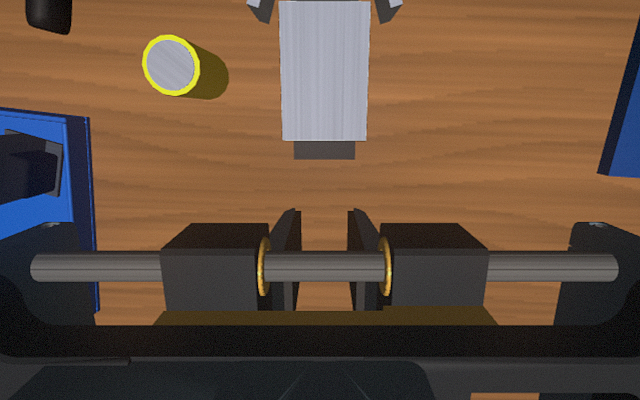

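View pics/s11.png

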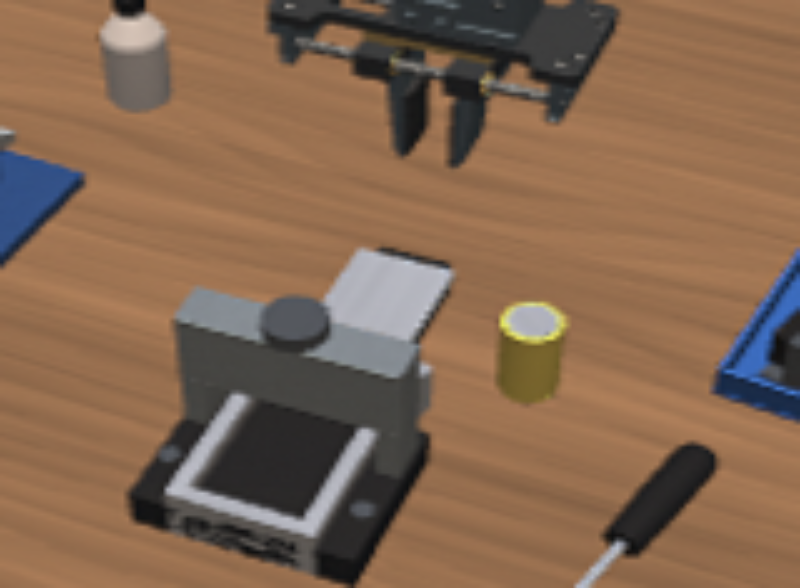

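The plate lies flat and centred on the deck, with its rear edge at v=141 (u 282–367) and the deck end behind it at v=159.

```bash
python3 - <<'E'
from plant import robot
from h import *
o=np.load("o11.npy",allow_pickle=True).item(); r=robot.read_camera("wrist"); c=cam(r,o)
for p,z in [((282,141),.04),((366.5,140.5),.04),((280,2),.04),((369,1),.04),((294,159),.03),((355,158.5),.03)]: print(p,np.round(onz(c,*p,z),4))
o=robot.get_obs(); print(o["ee_pos"]); need(o,[.465,.0826,.033],goal(2.05,0))
E
```

```text
(282, 141) [0.4997 0.113  0.04  ]
(366.5, 140.5) [0.5022 0.053  0.04  ]
(280, 2) [0.5886 0.1148 0.04  ]
(369, 1) [0.5912 0.0575 0.04  ]
(294, 159) [0.4857 0.1052 0.03  ]
(355, 158.5) [0.4877 0.0594 0.03  ]
[0.45174297 0.08189349 0.10551589]
d(units) [ 0.33 -0.01  1.81] rot(units) [ 0.   -0.    0.01]
```

Call:
arm_command --delta_pos '[[0.33,0,0.3],[0,0,0.6],[0,0,0.6],[0,0,0.27],[0,0,0],[0,0,0]]' --delta_rot '[[0,0,0],[0,0,0],[0,0,0],[0,0,0],[0,0,0],[0,0,0]]' --fingers '[24,24,24,24,24,24]'

```text
time_s: 18.92
ee_pos: [0.4642, 0.0823, 0.0345]
tcp_rot: [0.0, 1.0, 0.018, -0.001]
ft_force: [-0.0, 0.3, -0.1]
width: 0.0238
```

Call:
arm_command --delta_pos '[[0,0,0],[0.1,0,0],[0.15,0,0],[0.15,0,0],[0.15,0,0],[0.1,0,0],[0,0,0]]' --delta_rot '[[0,0,0],[0,0,0],[0,0,0],[0,0,0],[0,0,0],[0,0,0],[0,0,0]]' --fingers '[24,24,24,24,24,24,24]'

```text
time_s: 19.5
ee_pos: [0.4915, 0.0834, 0.035]
tcp_rot: [-0.0, 1.0, 0.018, 0.001]
ft_force: [0.1, 0.3, -0.0]
width: 0.0241
```

```bash
python3 - <<'E'
from plant import robot
from h import *
o=robot.get_obs(); print(o["ee_pos"],o["ft_force"],o["width"]); need(o,[.582,.0857,.034],goal(2.05,0))
r=robot.read_camera("wrist"); cv2.imwrite("pics/w12.png",r["pixels"])
E
```

```text
[0.4914752  0.08337685 0.03503951] [ 0.13834188  0.27596566 -0.00768218] 0.024074293975684558
d(units) [2.26 0.02 0.03] rot(units) [-0.   -0.02  0.01]
```

View pics/w12.png

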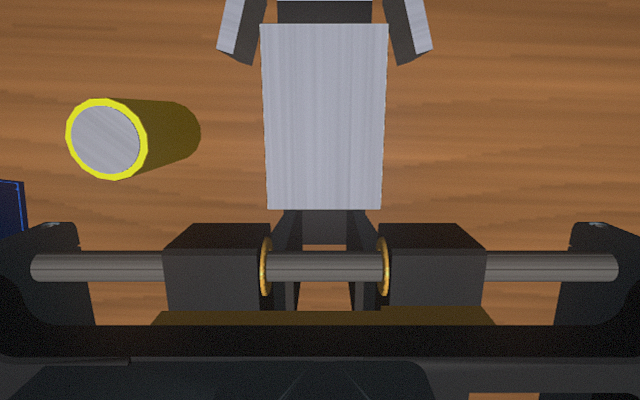

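Fingers are at the rear edge (v=209), and the plate (mid u=323) is centred between the guides (mid u=325). Pushing.

Call:
arm_command --delta_pos '[[0.15,0,0],[0.2,0,0],[0.2,0,0],[0.2,0,0],[0.2,0,0],[0.2,0,0],[0.2,0,0],[0.1,0,0]]' --delta_rot '[[0,0,0],[0,0,0],[0,0,0],[0,0,0],[0,0,0],[0,0,0],[0,0,0],[0,0,0]]' --fingers '[24,24,24,24,24,24,24,24]'

```text
time_s: 20.22
ee_pos: [0.5496, 0.0855, 0.0349]
tcp_rot: [-0.0, 1.0, 0.018, 0.001]
ft_force: [-1.0, -0.3, -0.2]
width: 0.024
```

```bash
python3 - <<'E'
from plant import robot
from h import *
o=robot.get_obs(); print(o["ee_pos"],o["ft_force"],o["width"]); need(o,[.582,.0857,.034],goal(2.05,0))
r=robot.read_camera("wrist"); cv2.imwrite("pics/w13.png",r["pixels"])
r=robot.read_camera("scene"); cv2.imwrite("pics/s13.png",cv2.resize(r["pixels"][150:290,260:420],None,fx=5,fy=4.2))
E
```

```text
[0.54962732 0.08546759 0.03487593] [-0.95211398 -0.26591416 -0.15065673] 0.02401407329933812
d(units) [0.81 0.02 0.02] rot(units) [ 0.   -0.01  0.01]
```

View pics/w13.png

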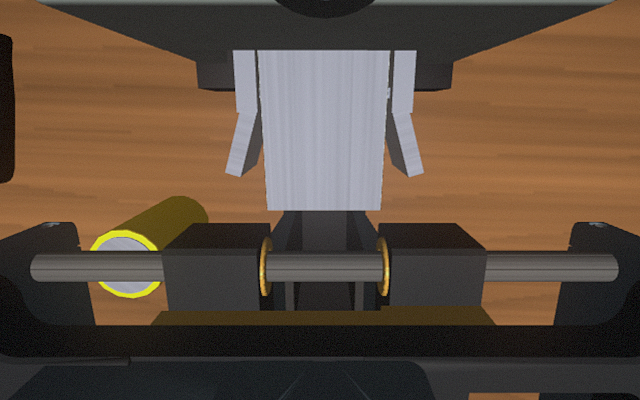

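View pics/s13.png

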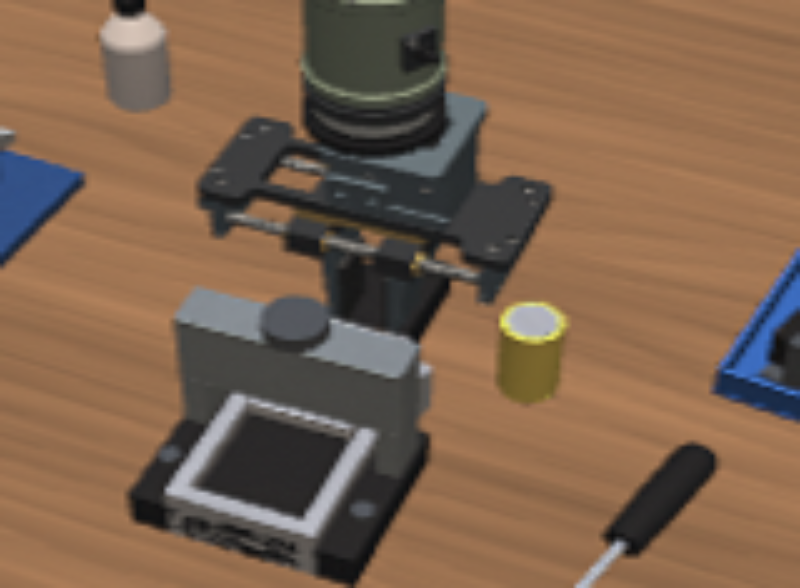

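The plate is between the straight guides (u 259–391 at the lip) and its nose is going under the beam. Pushing a bit more upright.

Call:
arm_command --delta_pos '[[0.15,0,0],[0.2,0,0],[0.2,0,0],[0.15,0,0],[0,0,0],[-0.3,0,0],[-0.5,0,-0.4],[0,0,0]]' --delta_rot '[[0,0,0],[0,0,0],[0,0,0],[0,0,0],[0,0,0],[0,0,0],[0,0,0],[0,0,0]]' --fingers '[24,24,24,24,24,24,24,24]'

```text
time_s: 20.98
ee_pos: [0.5418, 0.0852, 0.0521]
tcp_rot: [0.0, 1.0, 0.018, -0.001]
ft_force: [-0.8, 0.2, -0.6]
width: 0.0239
```

```bash
python3 - <<'E'
from plant import robot
from h import *
o=robot.get_obs(); print(o["ee_pos"],o["ft_force"],o["joints"]); need(o,[.565,.085,.06],goal(2.05,30))
r=robot.read_camera("wrist"); cv2.imwrite("pics/w14.png",r["pixels"]); c=cam(r,robot.get_obs())
r=robot.read_camera("scene"); cv2.imwrite("pics/s14.png",cv2.resize(r["pixels"][150:290,260:420],None,fx=5,fy=4.2))
E
```

```text
[0.54183424 0.08515152 0.05213842] [-0.82377762  0.23624755 -0.56967816] [1.34898826e-01 4.32192122e-01 1.84513513e+00 2.58122250e-05
 8.65269980e-01 1.66902132e+00]
d(units) [ 0.58  0.03 -0.2 ] rot(units) [-0.    5.01  0.01]
```

View pics/w14.png

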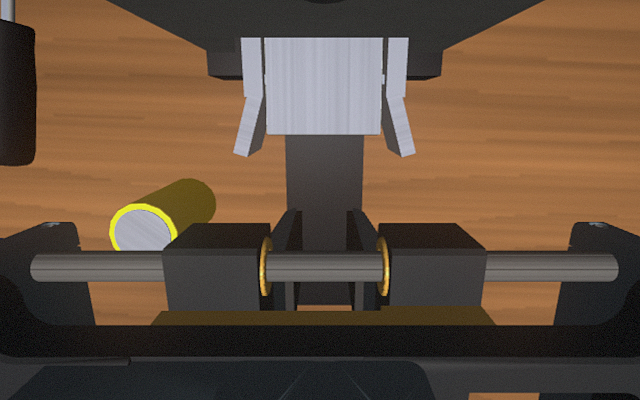

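View pics/s14.png

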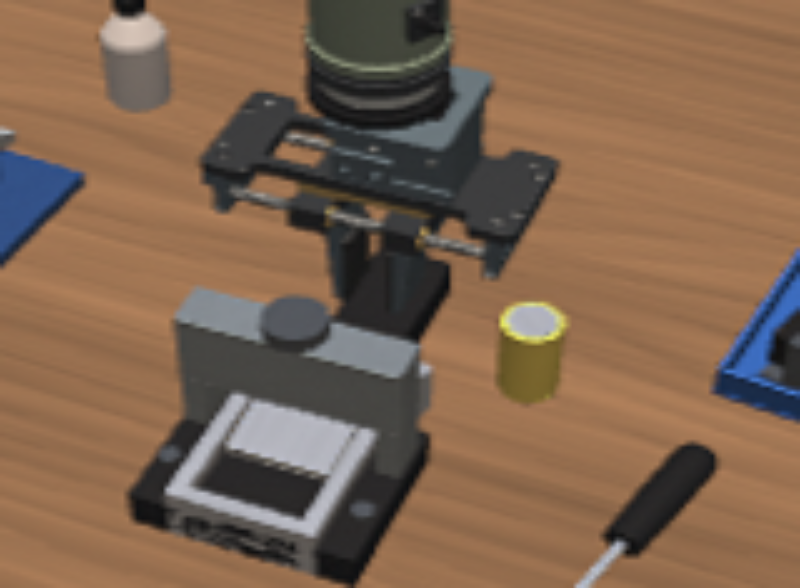

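The nose is visible in the pocket region past the beam, in the scene at (290,430), and the rear edge is at v=134. Raising slightly, then leaning back 30°.

Call:
arm_command --delta_pos '[[0.1,0,-0.4],[0.3,0,-0.2],[0.3,0,0],[0,0,0],[0,0,0],[0,0,0],[0,0,0],[0,0,0]]' --delta_rot '[[0,0,0],[0,0,0],[0,0,0],[0,0.6,0],[0,0.6,0],[0,0.6,0],[0,0.6,0],[0,0.6,0]]' --fingers '[24,24,24,24,24,24,24,24]'

```text
time_s: 21.75
ee_pos: [0.5732, 0.0864, 0.075]
tcp_rot: [-0.003, 0.987, 0.018, 0.159]
ft_force: [0.0, -0.2, -0.1]
width: 0.024
```

```bash
python3 - <<'E'
from plant import robot
from h import *
o=robot.get_obs(); print(o["ee_pos"],o["ft_force"],o["joints"]); need(o,[.57,.085,.075],goal(2.05,30))
E
```

```text
[0.57322391 0.08640746 0.07502215] [ 0.00395785 -0.15196711 -0.13501299] [ 0.1502024   0.32927118  2.00495874 -0.07478489  0.49175396  1.74486026]
d(units) [-0.08  0.03 -0.03] rot(units) [-0.01  1.96  0.01]
```

Call:
arm_command --delta_pos '[[0,0,0],[0,0,0],[0,0,0],[0,0,0],[0,0,0],[0,0,0]]' --delta_rot '[[0,0.4,0],[0,0.4,0],[0,0.4,0],[0,0.4,0],[0,0.35,0],[0,0,0]]' --fingers '[24,24,24,24,24,24]'

```text
time_s: 22.25
ee_pos: [0.5706, 0.0861, 0.0735]
tcp_rot: [-0.004, 0.967, 0.018, 0.255]
ft_force: [-0.8, -0.2, -0.0]
width: 0.0237
```

```bash
python3 - <<'E'
from plant import robot
from h import *
o=robot.get_obs(); print(o["ee_pos"],o["ft_force"],o["joints"]); 
need(o,[.564,.085,.070],goal(2.05,30)); need(o,[.564,.085,.046],goal(2.05,30))
r=robot.read_camera("wrist"); cv2.imwrite("pics/w15.png",r["pixels"])
r=robot.read_camera("scene"); cv2.imwrite("pics/s15.png",cv2.resize(r["pixels"][150:290,260:420],None,fx=5,fy=4.2))
E
```

```text
[0.57057342 0.08613691 0.07345858] [-0.80397279 -0.22047087 -0.02596745] [ 0.16758751  0.29441838  2.17189624 -0.3807426   0.17521525  2.05918627]
d(units) [-0.19  0.02 -0.01] rot(units) [-0.    0.07  0.02]
d(units) [-0.48  0.02  0.52] rot(units) [-0.    0.07  0.02]
```

View pics/w15.png

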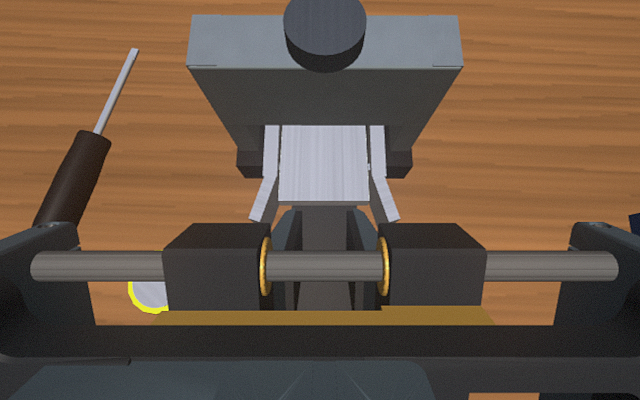

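View pics/s15.png

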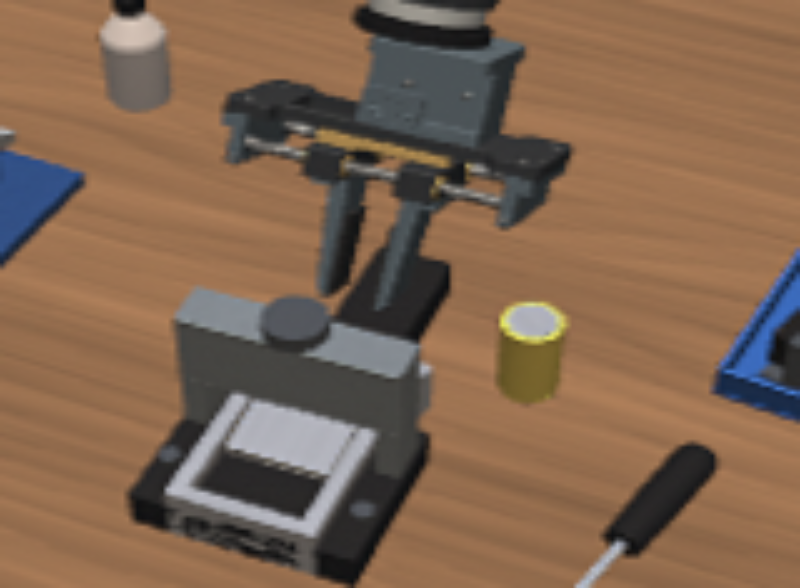

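Call:
arm_command --delta_pos '[[-0.24,0,0.26],[-0.24,0,0.26],[0,0,0],[0.13,0,0.075],[0.13,0,0.075],[0.13,0,0.075],[0.13,0,0.075],[0,0,0]]' --delta_rot '[[0,0,0],[0,0,0],[0,0,0],[0,0,0],[0,0,0],[0,0,0],[0,0,0],[0,0,0]]' --fingers '[24,24,24,24,24,24,24,24]'

```text
time_s: 23.02
ee_pos: [0.5929, 0.087, 0.0504]
tcp_rot: [-0.005, 0.966, 0.017, 0.258]
ft_force: [1.3, 0.3, 0.3]
width: 0.0239
```

```bash
python3 - <<'E'
from plant import robot
from h import *
o=robot.get_obs(); print(o["ee_pos"],o["ft_force"],o["joints"]); 
need(o,[.6315,.0875,.046],goal(2.05,30))
r=robot.read_camera("wrist"); cv2.imwrite("pics/w16.png",r["pixels"])
E
```

```text
[0.59294363 0.08699417 0.05042503] [1.28117982 0.31013247 0.30865029] [ 0.1614882   0.36105272  2.15393104 -0.52606425  0.12477208  2.20284672]
d(units) [0.78 0.02 0.58] rot(units) [-0.    0.02 -0.  ]
```

View pics/w16.png

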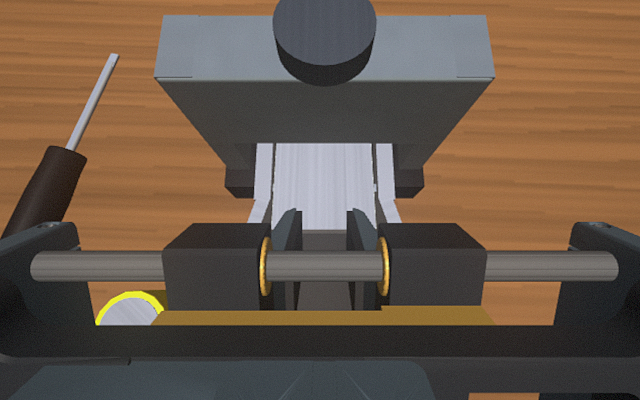

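Call:
arm_command --delta_pos '[[-0.26,0,-0.15],[-0.07,0,0.12],[0,0,0],[0.13,0,0.075],[0.13,0,0.075],[0.1,0,0.06],[0.1,0,0.06],[0,0,0]]' --delta_rot '[[0,0,0],[0,0,0],[0,0,0],[0,0,0],[0,0,0],[0,0,0],[0,0,0],[0,0,0]]' --fingers '[24,24,24,24,24,24,24,24]'

```text
time_s: 23.73
ee_pos: [0.6008, 0.0872, 0.044]
tcp_rot: [-0.004, 0.966, 0.017, 0.257]
ft_force: [-0.8, -0.7, -0.4]
width: 0.0241
```

```bash
python3 - <<'E'
from plant import robot
from h import *
o=robot.get_obs(); print(o["ee_pos"],o["ft_force"],o["joints"]); 
need(o,[.6315,.0875,.046],goal(2.05,30))
r=robot.read_camera("wrist"); cv2.imwrite("pics/w17.png",r["pixels"][100:350,150:500].repeat(2,0).repeat(2,1))
r=robot.read_camera("scene"); cv2.imwrite("pics/s17.png",cv2.resize(r["pixels"][190:290,270:370],None,fx=5,fy=5))
E
```

```text
[0.60081738 0.08718271 0.0440219 ] [-0.76330458 -0.70527948 -0.40050747] [ 0.15907653  0.38121087  2.1419335  -0.54601336  0.11841157  2.22051194]
d(units) [0.69 0.02 0.34] rot(units) [0.   0.03 0.  ]
```

View pics/w17.png

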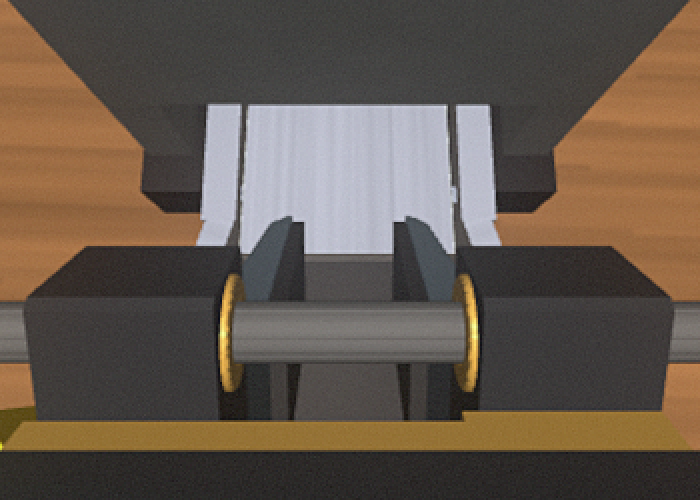

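View pics/s17.png

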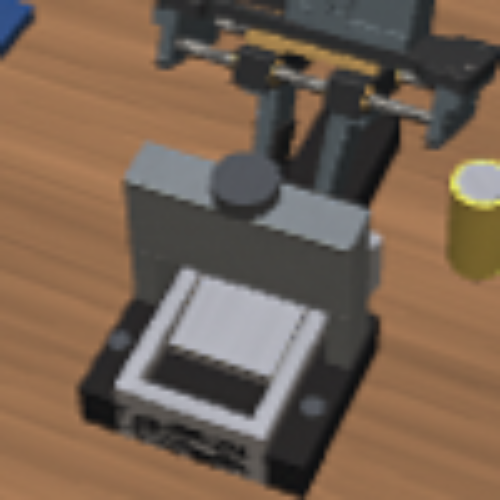

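```bash
cat > nose.py <<'E'
import sys
from plant import robot
from h import *
# args: u v (full-res scene px) at z
c=cam(robot.read_camera("scene"))
y=np.radians(2.05); ax=np.array([np.cos(y),np.sin(y),0]); ay=np.array([-ax[1],ax[0],0]); deck=np.array([.5562,.0849,.03])
a=list(map(float,sys.argv[1:]))
for i in range(0,len(a),3):
    p=onz(c,a[i],a[i+1],a[i+2]); print(np.round(p,4),"deck x,y",np.round([(p-deck)@ax*1e3,(p-deck)@ay*1e3],1))
E
python3 nose.py 303.5 259.4 .040 324.4 265.4 .040  297 268.6 .041 318 273.7 .041
```

```text
[0.704  0.0634 0.04  ] deck x,y [147.  -26.7]
[0.6987 0.1221 0.04  ] deck x,y [143.7  32. ]
[0.738 0.062 0.041] deck x,y [180.9 -29.4]
[0.7298 0.1186 0.041 ] deck x,y [174.7  27.5]
```

Call:
arm_command --delta_pos '[[0.1,0,0.05],[0.12,0,0.07],[0.12,0,0.07],[0.12,0,0.07],[0.1,0,0.055],[0,0,0],[0,0,0]]' --delta_rot '[[0,0,0],[0,0,0],[0,0,0],[0,0,0],[0,0,0],[0,0,0],[0,0,0]]' --fingers '[24,24,24,24,24,24,24]'

```text
time_s: 24.47
ee_pos: [0.6251, 0.0879, 0.0435]
tcp_rot: [-0.004, 0.966, 0.017, 0.256]
ft_force: [-0.8, -0.4, -0.6]
width: 0.0237
```

```bash
python3 - <<'E'
from plant import robot
from h import *
o=robot.get_obs(); print(o["ee_pos"],o["ft_force"],o["joints"]); 
need(o,[.6315,.0875,.045],goal(2.05,30))
r=robot.read_camera("wrist"); cv2.imwrite("pics/w18.png",r["pixels"][100:350,150:500].repeat(2,0).repeat(2,1))
r=robot.read_camera("scene"); cv2.imwrite("pics/s18.png",cv2.resize(r["pixels"][190:290,270:370],None,fx=5,fy=5))
E
```

```text
[0.62507206 0.08788037 0.04345236] [-0.8007059  -0.42384971 -0.55012484] [ 0.15246925  0.40891843  2.08753237 -0.42495598  0.141924    2.09289729]
d(units) [0.16 0.02 0.05] rot(units) [0.01 0.05 0.01]
```

View pics/w18.png

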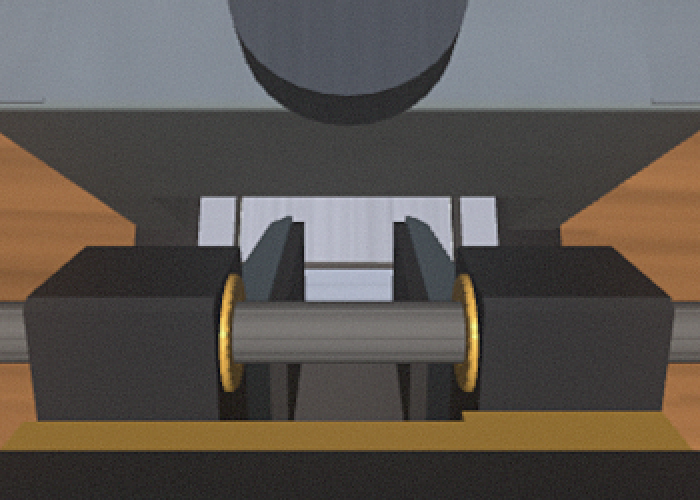

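View pics/s18.png

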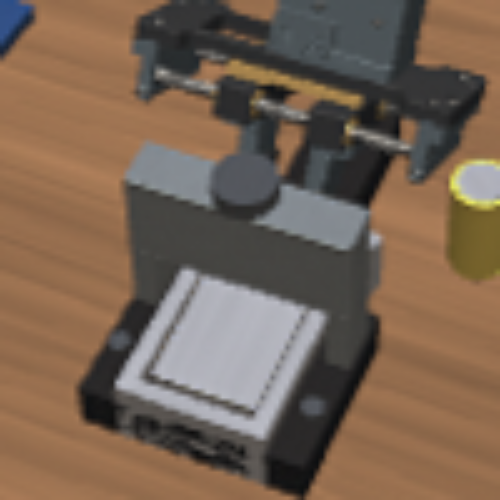

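The nose is close to the far stop, in the scene crop at (150,380)–(254,412). The rear edge is a dark line at the lip in the wrist crop (v≈265), so a few more millimetres are left.

Call:
arm_command --delta_pos '[[0.06,0,0.035],[0.06,0,0.035],[0,0,0],[0,0,0]]' --delta_rot '[[0,0,0],[0,0,0],[0,0,0],[0,0,0]]' --fingers '[24,24,24,24]'

```text
time_s: 24.9
ee_pos: [0.631, 0.0881, 0.0435]
tcp_rot: [-0.004, 0.966, 0.017, 0.257]
ft_force: [0.0, 1.2, 0.4]
width: 0.0241
```

```bash
python3 - <<'E'
from plant import robot
from h import *
o=robot.get_obs(); print(o["ee_pos"],o["ft_force"]); 
r=robot.read_camera("wrist"); cv2.imwrite("pics/w19.png",cv2.resize(r["pixels"][180:270,240:420],None,fx=4,fy=4))
r=robot.read_camera("scene"); cv2.imwrite("pics/s19.png",cv2.resize(r["pixels"][190:290,270:370],None,fx=5,fy=5))
E
```

```text
[0.63095479 0.08811921 0.04349344] [0.03037193 1.16558577 0.4238753 ]
```

View pics/w19.png

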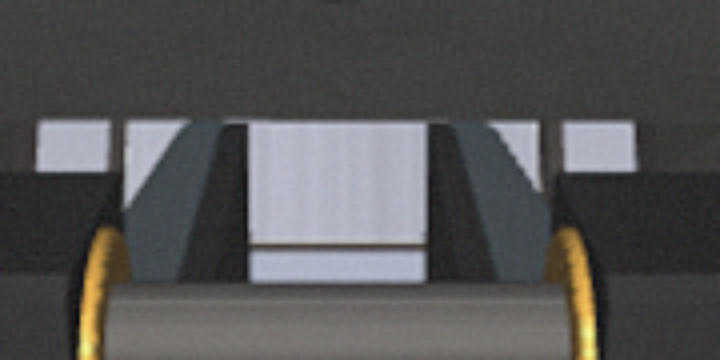

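View pics/s19.png

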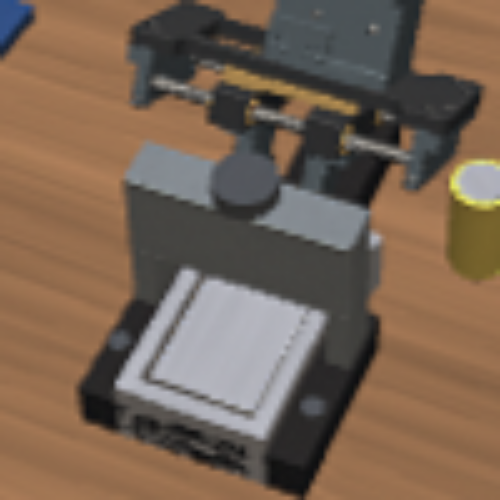

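No force and no nose movement in that last step, so it has probably dropped already. Backing off along the tool axis to look.

Call:
arm_command --delta_pos '[[-0.26,0,-0.15],[-0.4,0,-0.3],[-0.4,0,-0.4],[0,0,-0.5],[0,0,-0.5],[0,0,-0.5],[0,0,0],[0,0,0]]' --delta_rot '[[0,0,0],[0,0,0],[0,0,0],[0,0,0],[0,0,0],[0,0,0],[0,0,0],[0,0,0]]' --fingers '[24,24,24,24,24,24,24,24]'

```text
time_s: 25.67
ee_pos: [0.5476, 0.0853, 0.1051]
tcp_rot: [-0.004, 0.966, 0.017, 0.258]
ft_force: [-0.1, -0.4, 0.2]
width: 0.024
```

```bash
python3 - <<'E'
from plant import robot
from h import *
o=robot.get_obs(); print(o["ee_pos"],o["ft_force"],o["joints"]); 
r=robot.read_camera("wrist"); cv2.imwrite("pics/w20.png",r["pixels"])
cv2.imwrite("pics/w20c.png",cv2.resize(r["pixels"][90:230,220:430],None,fx=3.8,fy=3.8))
r=robot.read_camera("scene"); cv2.imwrite("pics/s20.png",cv2.resize(r["pixels"][190:290,270:370],None,fx=6,fy=6,interpolation=cv2.INTER_CUBIC))
E
```

```text
[0.54758994 0.08525527 0.10507017] [-0.12085091 -0.36947285  0.19884754] [ 0.17599065  0.21026049  2.18361552 -0.29688505  0.24098864  1.98091421]
```

View pics/w20c.png

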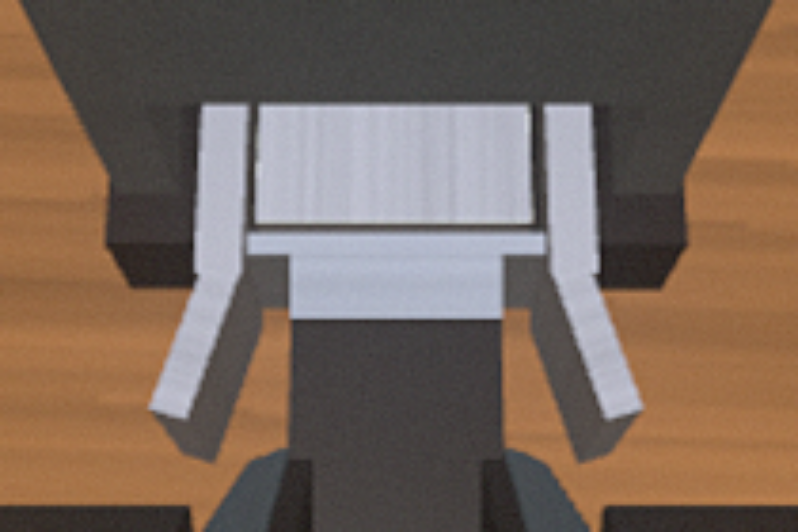

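View pics/s20.png

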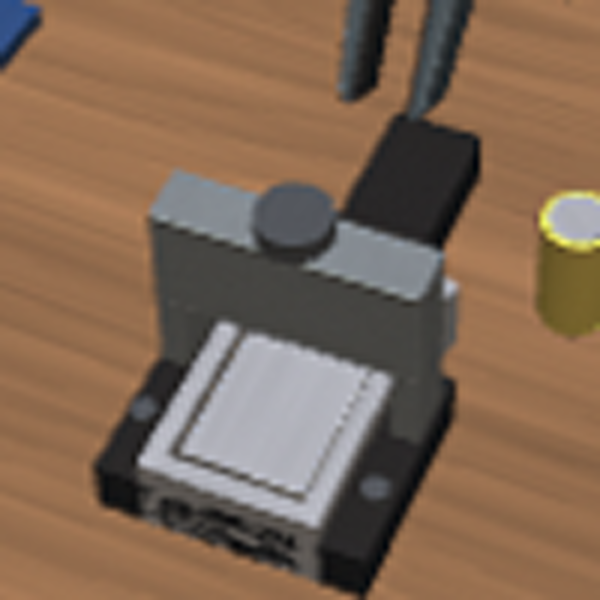

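The plate is past the lip: its rear edge is at v≈225 in the crop, with a dark gap to the lip strip at v≈235. It is square in the pocket. Retracting clear and checking everything.

Call:
arm_command --delta_pos '[[0,0,-0.5],[-0.2,0,-0.8],[-0.4,0,-0.9],[-0.4,0,-0.9],[0,0,-0.5],[0,0,0],[0,0,0]]' --delta_rot '[[0,-0.3,0],[0,-0.5,0],[0,-0.5,0],[0,-0.5,0],[0,-0.5,0],[0,-0.5,0],[0,0,0]]' --fingers '[24,24,24,24,24,24,24]'

```text
time_s: 26.35
ee_pos: [0.4537, 0.0819, 0.2194]
tcp_rot: [-0.002, 0.993, 0.018, 0.114]
ft_force: [0.5, 0.1, 0.0]
width: 0.024
```

```bash
python3 - <<'E'
from plant import robot
from h import *
o=robot.get_obs(); print(o["ee_pos"],o["time_s"],o["ft_force"]); 
r=robot.read_camera("top"); cv2.imwrite("pics/t21.png",r["pixels"])
r=robot.read_camera("scene"); cv2.imwrite("pics/s21.png",cv2.resize(r["pixels"][130:310,180:480],None,fx=2.6,fy=2.6,interpolation=cv2.INTER_CUBIC))
a=cv2.imread("pics/scene0.png"); d=cv2.absdiff(a,r["pixels"]).max(2)>40
n,l,s,c=cv2.connectedComponentsWithStats(cv2.morphologyEx(d.astype(np.uint8),cv2.MORPH_OPEN,np.ones((2,2),np.uint8)))
for i in range(1,n):
    if s[i,4]>8: print("changed",s[i],np.round(c[i]))
E
```

```text
[0.45370289 0.08188365 0.21941214] 26.35 [0.4943133  0.14058028 0.04344776]
changed [337   0  55  28 984] [363.  15.]
changed [184   2   6   8  33] [187.   6.]
changed [189  18  22   6  69] [199.  21.]
changed [190  22  31  17 170] [207.  28.]
changed [189  37  46  15 246] [215.  43.]
changed [337  41  38  23 220] [349.  48.]
changed [375  44  13  24 147] [380.  55.]
changed [400  44  25  27 293] [409.  57.]
changed [188  49   7   2  14] [191.  50.]
changed [200  48  22   3  52] [211.  49.]
changed [177  50   9   3  20] [181.  51.]
changed [191  53   5   9  21] [193.  57.]
changed [422  52   4   5  11] [424.  54.]
changed [221  55  11  25 153] [226.  65.]
changed [184  56   7   5  30] [187.  58.]
changed [195  64   5  17  54] [197.  72.]
changed [385  72  37  26 228] [404.  83.]
changed [352  75  17   3  36] [360.  76.]
changed [ 317   80   52   58 1203] [343. 112.]
changed [372  84  14   3  40] [378.  85.]
changed [361  90  18  10  73] [371.  95.]
changed [392  92  28  36 524] [406. 106.]
changed [374 133   9   8  46] [378. 136.]
changed [340 135   9  22 157] [343. 145.]
changed [351 139  10  21 136] [355. 148.]
changed [204 168  32  11 241] [220. 173.]
changed [334 201  13  11 107] [340. 206.]
changed [433 202  16  23 268] [440. 213.]
changed [301 246  31  28 525] [316. 259.]
```

View pics/t21.png

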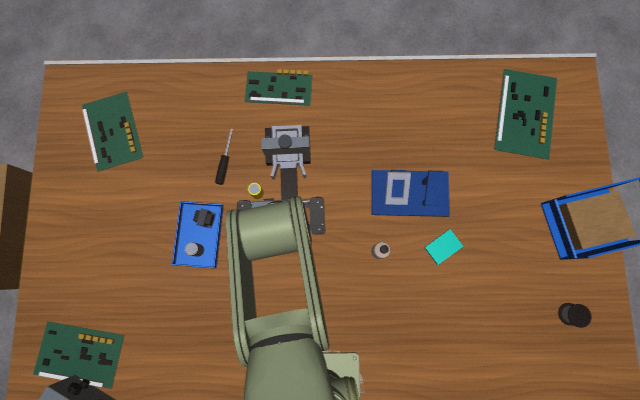

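View pics/s21.png

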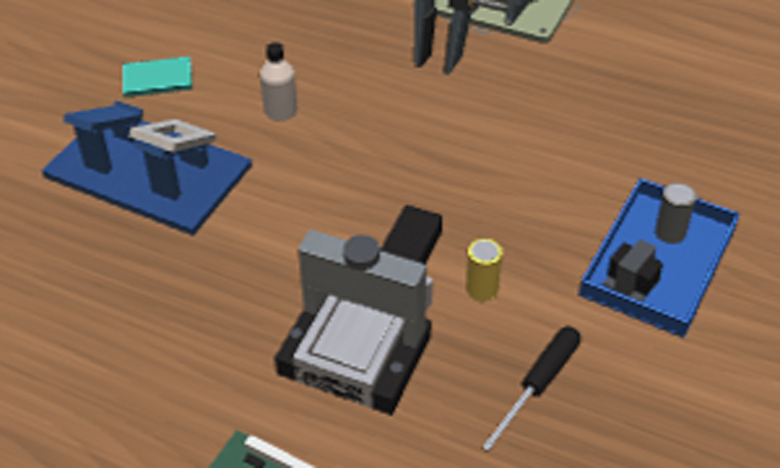

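All good. In the scene, the only changes apart from the robot are at the plate's old rest (220,173), the capacitor's old spot (340,206), its new spot in the tray (440,213), and the pocket (316,259). Handing in.

```bash
python3 -c "
from plant import robot
print(robot.close_job())"
```

```text
the job is handed in; nothing more can be done
None
```

The job is done and handed in, at about 26 s of the 69 s allowed.

- **Capacitor:** I lifted the grey capacitor off the deck and stood it upright in the free half of the blue tray, beside the transformer.
- **Plate:** I took the solid plate from the rack and laid it flat on the deck. I pushed it upright first, then with the tool leaned back 30°, over the lip and under the beam into the pocket.

**Last checks:**
- The wrist view showed a dark gap between the lip and the plate's rear edge. The plate's sides were parallel to the guides and its nose was just short of the far stop.
- The last 6 mm of pushing met no force and did not move the nose, which fits the plate having already dropped in. I judged that it lies flat from these pictures; I did not measure its height.
- Comparing the scene picture with the one from the start showed changes only at the plate, the capacitor and the robot. The frame, transformer, bottle, screwdriver and look-alikes had not moved.
- The robot was clear of everything when I handed in.

**Disagreements:** the top and wrist cameras differed by 3–5 mm in places. I used averages and corrected at close range. The scene camera placed the pocket's far stop about 7–13 mm too far, so I did not use it for distances.

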